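Right the toppled bottles into the carrier and lock its bar

TASK

The square white bottles have toppled over on the worktop. Stand every one of them upright in the wooden carrier, one to a cell and down on its floor, and then, when all are in, swing the carrier's bar over them until it rests down in its catch. Leave the other things where they are.

Things in the scene. Friction and masses are not known exactly. Their poses are not given: they have to be found in the camera images.
- carrier: Wooden bottle carrier fixed to the worktop: base plate 180 (x) x 250 (y) mm, open box 171 x 171 mm, walls 52 mm high, divided into 2 x 2 cells 78 mm wide inside, floors 7 mm up. Steel posts outside the box at x = 0: hinge post at y = +110 mm (top 122 mm), forked catch post at y = -110 mm (top 126 mm). Origin: centre of its underside; its y points roughly away from the robot, its x to the right.
- cell0 (a point): Centre of the floor of the near left cell of the carrier (x -43, y -43 mm from the carrier's origin, 7 mm up). All four cells start empty.
- cell1 (a point): Centre of the floor of the far left cell of the carrier (x -43, y +43 mm from the carrier's origin, 7 mm up). All four cells start empty.
- cell2 (a point): Centre of the floor of the near right cell of the carrier (x +43, y -43 mm from the carrier's origin, 7 mm up). All four cells start empty.
- cell3 (a point): Centre of the floor of the far right cell of the carrier (x +43, y +43 mm from the carrier's origin, 7 mm up). All four cells start empty.
- bar (a joint): Angle of the locking bar about its level hinge (parallel to the carrier's x): 0 = closed, lying level over the middle divider, its end down in the catch fork; 1.57 = upright; starts at 1.6 to 1.85, leaning outwards; stop at 1.95. Stiff hinge: it stays where it is left and takes about 1 to 2 N at its end to move.
- bar_hinge (a point): The bar's hinge point on the hinge post: carrier x = 0, y = +110 mm, 110 mm above the worktop.
- bar_grip (a point): Centre of the wooden T-grip on the free end of the bar, 235 mm from the hinge: a round rod 14 mm thick, 90 mm long, parallel to the carrier's x, centred on the 12 x 12 mm steel bar. At bar angle a it is at carrier y = 110 - 235 cos(a) mm, height 110 + 235 sin(a) mm; closed, it is just outside the catch post, whose fork is 29 mm wide in x.
- bottle0: One of up to four alike square white ceramic bottles (3 or 4 are there; None from the start = absent). Body 54 x 54 x 88 mm, then a taper to a round cork-coloured neck, 30 mm across, free to grip 102 to 145 mm (its end) from the base; 0.2 to 0.4 kg. Origin: centre of the base; z runs from base to neck. Starts lying on a flat side, axis 27 mm above the worktop, neck roughly to the robot's right.
- bottle1: One of up to four alike square white ceramic bottles (3 or 4 are there; None from the start = absent). Body 54 x 54 x 88 mm, then a taper to a round cork-coloured neck, 30 mm across, free to grip 102 to 145 mm (its end) from the base; 0.2 to 0.4 kg. Origin: centre of the base; z runs from base to neck. Starts lying on a flat side, axis 27 mm above the worktop, neck roughly to the robot's right.
- bottle2: One of up to four alike square white ceramic bottles (3 or 4 are there; None from the start = absent). Body 54 x 54 x 88 mm, then a taper to a round cork-coloured neck, 30 mm across, free to grip 102 to 145 mm (its end) from the base; 0.2 to 0.4 kg. Origin: centre of the base; z runs from base to neck. Starts lying on a flat side, axis 27 mm above the worktop, neck roughly to the robot's right.
- bottle3: One of up to four alike square white ceramic bottles (3 or 4 are there; None from the start = absent). Body 54 x 54 x 88 mm, then a taper to a round cork-coloured neck, 30 mm across, free to grip 102 to 145 mm (its end) from the base; 0.2 to 0.4 kg. Origin: centre of the base; z runs from base to neck. Starts lying on a flat side, axis 27 mm above the worktop, neck roughly to the robot's right.
- mug: A blue mug, 80 mm wide, 90 mm tall, beyond the bottles. Origin: centre of its underside. A bystander: leave it alone.
- mill: A dark wooden pepper mill, 58 mm wide, 140 mm tall, beyond the bottles. Origin: centre of its underside. A bystander: leave it alone.
- jam: An amber jar, 68 mm wide, 95 mm tall, beyond the bottles. Origin: centre of its underside. A bystander: leave it alone.
- dish: A small blue bowl, 110 mm wide, 40 mm tall, beyond the carrier. Origin: centre of its underside. A bystander: leave it alone.

How it is judged:
By the outcome, as a careful person would: the job done as asked, in the order asked, and still so for the second after the job is handed in, with the robot touching nothing.
Of bottle0, bottle1, bottle2, bottle3 only 3 to 4 are there at a start; the rules pass over those that are not, and their reading is None.
At some moment in a run one of bottle0, bottle1, bottle2, bottle3 may be knocked a few centimetres aside while the robot is not near it.
Once in a run the grip may slacken for a moment while it holds something.
It also fails if it takes over 210 s, if anything falls off the work surface, if the arm or the gripper's body presses on something with over 40 N, if the wrist force passes 120 N, or if a joint passes its speed limit or range.

ROBOT

A 6-joint arm with a two-finger parallel gripper is mounted at the origin on the work surface. World frame = base frame: x ahead of the robot, y to its left, z up, the work surface at z = 0. Lengths are in m, angles in rad, forces in N, time in s.
With the tool pointing down it reaches from about 0.3 to 0.875 m from the base axis. Payload 6.4 kg.
Tool frame: the origin (TCP) lies midway between the tips of the shut fingers; the grasp point (between the pads) lies 19 mm behind it; z points along the fingers, y is the line along which they close (so a half turn about z gives the same grasp; the last joint's range is limited). The gripper opens to 85 mm and grips with 20 to 120 N. Pads are 22 mm wide; open, the fingers measure 114 mm over their backs; the gripper's body (76 mm by 85 mm) begins 54 mm behind the grasp point. The pads swing forward as they close: fully open they stand 13 mm farther back than shut.
Start: joints at [0.942, 0.181, 1.607, -0, 1.354, -0.206], TCP at [0.236, 0.524, 0.231] pointing down, gripper open.
Joint ranges: [-2.99, 2.99], [-0.89, 2.07], [0.3, 2.58], [-1.14, 4.28], [0, 2.63], [-3.12, 3.12]. Speed limits (rad/s): [2.57, 2.57, 3.01, 3.14, 3.14, 3.14].

INTERFACE

Orientations are given as a unit quaternion [w, x, y, z].
In Python, from bench import * gives the robot as it stands.
- The arm moves only by the tool play_rows, never from a script. Its argument "plan" is a list of rows, each a list of 3 entries, a list of its own where there are three numbers: the finger opening in mm, from 0 to 85.4, then the shift along the tool's x, y, z normalised to -1 to 1, where 1 is 40 cm, then the turn about the tool's z normalised to -1 to 1, where 1 is pi rad. A call has 1 to 10 rows; each row is the pose to reach, as a shift and turn from the pose commanded when the call began, along the tool's axes at that moment, turning the shorter way round; what a row does not reach only later rows make up. A row lasts 1/10 s, in which the tool goes at most 50 mm and 8.59 degrees, less where a joint would pass 70% of its speed; a pose out of reach is approached as far as the arm can. A call with a number of a shift or a turn outside -1 to 1 is refused whole. A call with a gripper value outside its range is refused whole. The fingers move at their own pace and stop on an object; the grip force is fixed at half the most. Time passes only in rows, so rows that repeat a pose let the fingers close. It gives the time, the measured TCP pose, the force, the opening and the grip force at its end, in the units of the state.
- get_obs(): the state, without advancing time (a new reading comes with each control period).
- camera(name): name is "side" or "top" or "wrist"; returns a dict with "image" (400x640x3 uint8, red, green, blue), "range_z" (400x640 float32, m along the optical axis (not along the pixel's ray), 0 where there is no reading), "intrinsics" (3x3 intrinsics, pixels), "rvec" (rotation vector, rad) and "tvec" (3), from world to camera coordinates, as OpenCV has them; the wrist camera has in their place "T_tool_cam" (4x4, takes a point from camera to tool coordinates, whose origin is the TCP and whose axes are the flange's). Camera axes: x right, y down, z forward; pixel columns grow to the right and rows downward; lengths in m; the calibration is good to about 2 mm. A picture is of the moment at which its call begins: read the wrist's pose just before it.
- hand_in(): hands the job in; it is judged then, once.
Trained networks look in a picture, given as the dict that the camera call returned (one of the last four; its "shot" number tells which), for a name from the list of things; names that differ only in an ending like _2 or _b are one class to them, and where a whole thing is asked for, a point or a joint stands for the part that bears it (a point fixed in the world has none). Each returns a list of dicts, best first, with "conf" (0 to 1); they miss things now and then, are a little off and sometimes report something else, mostly with a low value. They report only what shows in the picture. A call takes as long as a camera call.
- search_frame(picture, label): "rect" ([centre column, centre row, width, height] in pixels, round what is visible of it).
- masks_of(picture, label): "mask" (400x640 bool, what is visible of it) and "rect" ([centre column, centre row, width, height] in pixels, round what is visible of it).
The state is a dict: "time_s": time; "q": joint angles; "dq": joint speeds; "joint_efforts": joint torques, N m; "eef_pos": TCP position; "eef_rot": TCP orientation; "wrist_force": force on the tool from outside, world axes, zero at the start; "torque": the same for the moment, N m; "opening": opening from 0.0 (shut) to 1.0 (fully open); "grasp_force": force on a finger pad.
Only numpy, scipy, OpenCV 4.12 (cv2) and the standard library are available. Lean on these libraries where they do the work, as an engineer would, in place of code of your own. Each camera call takes 0.05 s, during which the arm holds its last target. There are 200 camera calls.

## Working session

There is one attempt and no reset: what is moved stays moved. The work goes in short steps, Python scripts to look and compute and a tool call to move; the robot and the scene stay as the last step left them, time stands still between calls to the robot, and variables do not carry over. Pictures are saved under pics/ and viewed, at most 14 in all, crops included, and the job is handed in when it is done.

Besides the shell and the picture viewer there is one more tool, called after ">>>" as a command line: name --argument value ..., lists and objects as JSON in quotes. play_rows: Moves the arm, as the interface text tells. Its arguments: {"type":"object","properties":{"plan":{"type":"array","items":{"type":"array"}}},"required":["plan"]}

```bash
mkdir -p pics; ls; cat > h.py <<'E'
from bench import *
import numpy as np, cv2, json
from scipy.spatial.transform import Rotation as R
def Rq(q): return R.from_quat([q[1],q[2],q[3],q[0]])
def pose(c,o=None):
    if 'rvec' in c:
        r=R.from_rotvec(np.ravel(c['rvec'])).as_matrix(); return r.T, -r.T@np.ravel(c['tvec'])
    T=np.array(c['T_tool_cam']); W=Rq(o['eef_rot']).as_matrix()
    return W@T[:3,:3], W@T[:3,3]+np.array(o['eef_pos'])
def cloud(c,o=None):
    K=np.array(c['intrinsics']); z=c['range_z']; v,u=np.mgrid[:400,:640]
    P=np.stack([(u-K[0,2])/K[0,0]*z,(v-K[1,2])/K[1,1]*z,z],-1)
    A,t=pose(c,o); P=P@A.T+t; P[z==0]=np.nan; return P
def save(c,n): cv2.imwrite(f'pics/{n}.png',c['image'][:,:,::-1])
E
python3 - <<'E'
from h import *
o=get_obs(); print({k:np.round(v,3) for k,v in o.items()})
for n in ('top','side'):
    c=camera(n); save(c,n+'0'); P=cloud(c); print(n,'cam at',pose(c)[1].round(3), c['shot'])
    for l in ('bottle0','carrier','bar','mug','mill','jam','dish'):
        for m in masks_of(c,l):
            if m['conf']<.3: continue
            Q=P[m['mask']]; Q=Q[~np.isnan(Q[:,0])]
            print(l,round(m['conf'],2),np.round(m['rect']),np.median(Q,0).round(3),np.percentile(Q,2,0).round(3),np.percentile(Q,98,0).round(3))
E
```

```text
pics
{'time_s': np.float64(0.0), 'q': array([ 0.942,  0.182,  1.608, -0.   ,  1.354, -0.206]), 'dq': array([-0.001, -0.001, -0.001, -0.002, -0.   , -0.001]), 'joint_efforts': array([ 0.0000e+00, -4.4486e+01, -3.5134e+01, -0.0000e+00,  9.0000e-03,
       -0.0000e+00]), 'eef_pos': array([0.236, 0.524, 0.23 ]), 'eef_rot': array([-0.   ,  0.21 ,  0.978, -0.001]), 'wrist_force': array([ 0.58 ,  0.373, -1.084]), 'torque': array([0.011, 0.   , 0.016]), 'grasp_force': np.float64(0.0), 'opening': np.float64(1.001)}
top cam at [0.504 0.035 1.01 ] 1
bottle0 0.93 [341. 174.  60.  32.] [0.63  0.005 0.053] [ 0.6   -0.076  0.012] [0.656 0.061 0.058]
bottle0 0.74 [464. 181.  63.  26.] [ 0.604 -0.292  0.053] [ 0.578 -0.379  0.012] [ 0.63  -0.242  0.058]
bottle0 0.7 [215. 227. 121. 146.] [0.476 0.266 0.008] [0.347 0.177 0.001] [0.619 0.352 0.347]
bottle0 0.65 [347. 248.  62.  35.] [ 0.447 -0.01   0.054] [ 0.417 -0.085  0.035] [0.485 0.046 0.058]
bottle0 0.65 [449. 247.  61.  26.] [ 0.445 -0.251  0.054] [ 0.419 -0.336  0.011] [ 0.479 -0.198  0.058]
carrier 0.77 [215. 227. 120. 144.] [0.474 0.266 0.008]
[... 1112 characters left out ...]
34  0.012] [ 0.478 -0.207  0.056]
carrier 0.66 [270. 132. 118. 171.] [0.478 0.259 0.033] [0.349 0.173 0.002] [0.616 0.35  0.337]
bar 0.77 [313. 100.  26.  97.] [0.602 0.269 0.255] [0.575 0.231 0.126] [0.622 0.305 0.347]
mug 0.91 [416. 224.  42.  51.] [ 0.741 -0.048  0.06 ] [ 0.71  -0.068  0.005] [0.786 0.038 0.09 ]
mug 0.67 [302. 353.  38.  94.] [ 0.444 -0.278  0.054] [ 0.419 -0.334  0.02 ] [ 0.477 -0.206  0.056]
mill 0.72 [470. 277.  40.  69.] [ 0.743 -0.232  0.075] [ 0.73  -0.245  0.007] [ 0.77  -0.206  0.137]
jam 0.89 [380. 187.  25.  46.] [0.735 0.12  0.06 ] [0.712 0.109 0.003] [0.773 0.162 0.096]
dish 0.81 [351. 171.  35.  26.] [0.721 0.307 0.026] [0.669 0.234 0.004] [0.766 0.336 0.04 ]
```

View pics/top0.png

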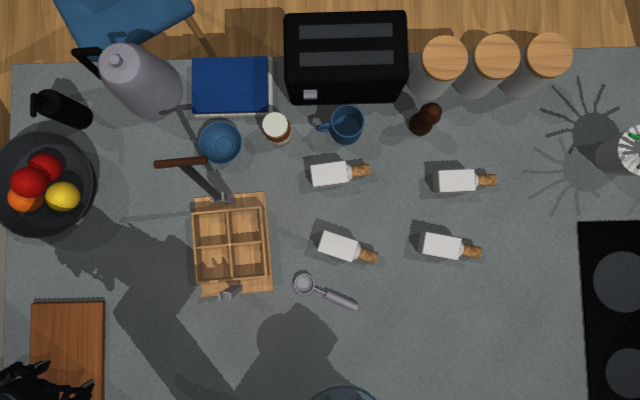

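```bash
cat >> h.py <<'E'
def bottles(c,o=None,zmin=.0):
    P=cloud(c,o); out=[]
    for m in masks_of(c,'bottle0'):
        mk=cv2.erode(m['mask'].astype(np.uint8),np.ones((3,3)))>0
        if m['conf']<.3 or m['mask'].sum()>4500 and o is None: continue
        Q=P[mk]; Q=Q[~np.isnan(Q[:,0])]
        B=Q[(Q[:,2]>.046)&(Q[:,2]<.065)][:,:2]; N=Q[(Q[:,2]>.028)&(Q[:,2]<.046)][:,:2]
        if len(B)<40: continue
        (cx,cy),wh,a=cv2.minAreaRect(B.astype(np.float32)*1000)
        e=cv2.boxPoints(((cx,cy),wh,a)); d=e[1]-e[0]; d2=e[2]-e[1]
        if np.hypot(*d)<np.hypot(*d2): d=d2
        d=d/np.hypot(*d); d*= -1 if d[1]>0 else 1
        # lines: every point of the mask higher than 20 mm, axis offsets
        A=Q[Q[:,2]>.02][:,:2]*1000; s=(A-[cx,cy])@d
        out.append(dict(conf=round(m['conf'],2),c=np.round([cx,cy],1),wh=np.round(wh,1),dir=d.round(3),yaw=round(float(np.degrees(np.arctan2(d[1],d[0]))),1),s=np.percentile(s,[1,99]).round(1),top=np.median(Q[Q[:,2]>.046][:,2]).round(4),neck=(N.mean(0)*1000).round(1) if len(N) else None,nz=N.shape[0]))
    return out
E
python3 - <<'E'
from h import *
c=camera('top')
for b in bottles(c): print(b)
P=cloud(c); Q=P.reshape(-1,3); Q=Q[~np.isnan(Q[:,0])]
W=Q[(Q[:,2]>.044)&(Q[:,2]<.06)&(Q[:,1]>.12)&(Q[:,0]>.3)&(Q[:,0]<.66)]
r=cv2.minAreaRect(W[:,:2].astype(np.float32)*1000); print('walls',r,len(W),np.median(W[:,2]))
B=Q[(Q[:,2]>.2)&(Q[:,1]>.12)]; print('bar',len(B)); 
G=B[B[:,2]>.32]; print(G.mean(0), cv2.minAreaRect(G[:,:2].astype(np.float32)*1000))
for z in (.09,.11,.115,.13): 
    F=Q[(Q[:,2]>z)&(Q[:,2]<z+.02)&(Q[:,1]>.12)&(Q[:,0]<.64)]; print(z,len(F),F.mean(0),F.min(0),F.max(0))
E
```

```text
{'conf': 0.91, 'c': array([ 445.5, -260. ]), 'wh': array([122.3,  47.3]), 'dir': array([-0.204, -0.979], dtype=float32), 'yaw': -101.8, 's': array([-60.9,  77. ]), 'top': np.float64(0.0545), 'neck': array([ 437.3, -296.2]), 'nz': 199}
{'conf': 0.84, 'c': array([ 603.4, -291.1]), 'wh': array([51.5, 98.6]), 'dir': array([ 0.018, -1.   ], dtype=float32), 'yaw': -89.0, 's': array([-48.7,  89.5]), 'top': np.float64(0.0543), 'neck': array([ 604. , -337.9]), 'nz': 225}
{'conf': 0.66, 'c': array([451.8,  -1.8]), 'wh': array([94.3, 48.3]), 'dir': array([-0.341, -0.94 ], dtype=float32), 'yaw': -109.9, 's': array([-46.3,  88.5]), 'top': np.float64(0.0545), 'neck': array([430.3, -65.8]), 'nz': 181}
{'conf': 0.63, 'c': array([6.304e+02, 1.000e-01]), 'wh': array([ 52. , 126.3]), 'dir': array([ 0.111, -0.994], dtype=float32), 'yaw': -83.7, 's': array([-61.6,  75.5]), 'top': np.float64(0.0541), 'neck': array([631.9, -46.5]), 'nz': 217}
walls ((525.2640991210938, 497.3875427246094), (692.9642944335938, 220.75181579589844), 76.162841796875) 1751 0.05147009107751688
bar 3070
[0.35629052 0.44846995 0.36234309] ((427.8562316894531, 386.35137939453125), (129.21470642089844, 501.7785339355469), 52.68449783325195)
0.09 533 [0.56205108 0.62656648 0.09618011] [0.34756815 0.24298871 0.09002367] [0.63976856 0.77375733 0.1099976 ]
0.11 399 [0.56488634 0.53875615 0.12120372] [0.34740502 0.24226627 0.11010967] [0.63986092 0.72696134 0.12997587]
0.115 440 [0.57506311 0.56987185 0.12532971] [0.34740502 0.24305245 0.11508326] [0.63986092 0.73488914 0.1349663 ]
0.13 524 [0.61401077 0.67956852 0.13947747] [0.57044021 0.26701033 0.13000801] [0.63963033 0.73488914 0.14997989]
```

```bash
cat > h2.py <<'E'
from h import *
def bots(c,o=None):
    P=cloud(c,o); out=[]
    for m in masks_of(c,'bottle0'):
        if m['conf']<.3: continue
        Q=P[m['mask']]; Q=Q[~np.isnan(Q[:,0])]*1000
        Q=Q[(Q[:,1]<170)&(Q[:,2]<75)]
        B=Q[(Q[:,2]>50)][:,:2]
        if len(B)<100: continue
        c0=np.median(B,0); d=None
        A=Q[Q[:,2]>22][:,:2]; A=A[np.hypot(*(A-c0).T)<150]
        d=np.linalg.svd(B-B.mean(0),full_matrices=False)[2][0]; d=d*(-1 if d[1]>0 else 1)
        for _ in range(4):
            s=(A-c0)@d; n=np.array([-d[1],d[0]]); p=(A-c0)@n
            sB=(B-c0)@d; b0,b1=np.percentile(sB,[1,99])
            k=s>s.max()-38
            pb=np.mean(np.percentile((B-c0)@n,[3,97])); pn=np.mean(np.percentile(p[k],[5,95])); sn=np.median(s[k])
            v=(sn*d+pn*n)-(np.median(sB)*d+pb*n); d=v/np.hypot(*v)
        s=(A-c0)@d;e=np.percentile(s,99.5); nk=c0+sn*d+pn*n
        nk=nk+((e-18)-sn)*d
        out.append(dict(conf=round(m['conf'],2),rect=np.round(m['rect']),len=round(float(e-np.percentile(s,.5)),1),grasp=nk.round(1),yaw=round(float(np.degrees(np.arctan2(d[1],d[0]))),1),top=round(float(np.median(Q[Q[:,2]>50][:,2])),1)))
    return out
def go(p,yaw=None,op=None,o=None):
    "shift to TCP p (mm), tool-y yaw (deg, mod 180)"
    o=o or get_obs(); M=Rq(o['eef_rot']).as_matrix(); s=M.T@(np.array(p)/1000-o['eef_pos'])/.4
    y=np.degrees(np.arctan2(M[1,1],M[0,1])); t=0
    if yaw is not None: t=-((yaw-y+90)%180-90)/180
    return s.round(4).tolist(),round(t,4)
E
python3 - <<'E'
from h2 import *
c=camera('top')
for b in bots(c): print(b)
P=cloud(c); Q=P.reshape(-1,3); Q=Q[~np.isnan(Q[:,0])]*1000
Q=Q[(Q[:,1]>140)&(Q[:,1]<375)&(Q[:,0]<660)&(Q[:,0]>320)]
W=Q[(Q[:,2]>44)&(Q[:,2]<58)]; W=W[(abs(W[:,0]-478)<100)&(abs(W[:,1]-264)<100)]
r=cv2.minAreaRect(W[:,:2].astype(np.float32)); print('walls',r,len(W),np.median(W[:,2]),np.median(W[:,:2],0))
G=Q[Q[:,2]>325]; print('grip',G.mean(0),cv2.minAreaRect(G[:,:2].astype(np.float32)))
C=Q[(Q[:,2]>100)&(Q[:,2]<130)]
for nm,k in (('catch',C[:,0]<420),('hinge',C[:,0]>520)): print(nm,k.sum(),np.median(C[k],0),C[k].min(0),C[k].max(0))
S=camera('side'); 
for b in bots(S): print('side',b)
E
```

```text
{'conf': 0.96, 'rect': array([463., 181.,  65.,  25.]), 'len': 143.2, 'grasp': array([ 605.1, -367.3]), 'yaw': -89.7, 'top': 54.5}
{'conf': 0.8, 'rect': array([446., 245.,  64.,  27.]), 'len': 143.4, 'grasp': array([ 432.1, -322.8]), 'yaw': -102.1, 'top': 54.5}
{'conf': 0.69, 'rect': array([342., 174.,  61.,  32.]), 'len': 141.8, 'grasp': array([637.1, -60.5]), 'yaw': -84.3, 'top': 54.4}
{'conf': 0.55, 'rect': array([347., 248.,  59.,  33.]), 'len': 142.1, 'grasp': array([427.6, -72.7]), 'yaw': -109.2, 'top': 54.4}
walls ((477.5408935546875, 266.40673828125), (199.17967224121094, 172.1735382080078), 3.9765501022338867) 943 50.971349606751424 [464.70814    264.45848208]
grip [616.49786575 275.20163411 345.572785  ] ((616.5115966796875, 276.40496826171875), (16.203020095825195, 89.89515686035156), 4.211709976196289)
catch 101 [354.56606265 260.65925234 111.94847491] [346.96203689 242.32524661 100.01614673] [362.13332642 272.51812955 128.8323809 ]
hinge 97 [570.69336891 266.9475815  119.66278037] [562.5213374  255.81002303 100.18260314] [584.23371819 290.08001794 129.0566491 ]
side {'conf': 0.88, 'rect': array([301., 355.,  41.,  88.]), 'len': 136.6, 'grasp': array([ 435. , -319.9]), 'yaw': -102.0, 'top': 54.4}
side {'conf': 0.86, 'rect': array([277., 254.,  33.,  66.]), 'len': 142.9, 'grasp': array([429.4, -76. ]), 'yaw': -109.5, 'top': 54.1}
side {'conf': 0.65, 'rect': array([357., 231.,  48.,  56.]), 'len': 143.1, 'grasp': array([638.3, -64.7]), 'yaw': -84.8, 'top': 54.0}
side {'conf': 0.58, 'rect': array([417., 352.,  76.,  96.]), 'len': 140.0, 'grasp': array([ 606. , -368.3]), 'yaw': -89.8, 'top': 54.3}
```

```bash
cat >> h2.py <<'E'
def carrier(c):
    from scipy.optimize import minimize
    P=cloud(c); Q=P.reshape(-1,3); Q=Q[~np.isnan(Q[:,0])]*1000
    W=Q[(Q[:,2]>46)&(Q[:,2]<57)]; W=W[(abs(W[:,0]-465)<120)&(abs(W[:,1]-264)<110)][:,:2]
    L=np.array([-83,0,83])
    def f(p):
        a=p[2]/57.3; d=W-p[:2]; u=d@[np.cos(a),np.sin(a)]; v=d@[-np.sin(a),np.cos(a)]
        du=np.abs(u[:,None]-L).min(1)+10*(abs(v)>86); dv=np.abs(v[:,None]-L).min(1)+10*(abs(u)>86)
        return np.minimum(np.minimum(du,dv),8).mean()
    best=min((minimize(f,[x,y,t],method='Nelder-Mead',options=dict(initial_simplex=[[x,y,t],[x+6,y,t],[x,y+6,t],[x,y,t+3]])) for x in (458,465,472) for y in (258,265,272) for t in (1,5)),key=lambda r:r.fun)
    return best.x.round(2),round(best.fun,2),len(W)
E
python3 - <<'E'
from h2 import *
print(carrier(camera('top')))
print(carrier(camera('side')))
print(go([330,220,200],-19)); print(go([427.6,-73,150],-19.2))
E
```

```text
(array([463.72, 265.1 ,   4.12]), np.float64(1.6), 824)
(array([465.7 , 262.71,   3.99]), np.float64(2.09), 612)
([-0.5267, -0.5975, 0.0782], np.float64(0.471))
([-1.0498, -1.1654, 0.2032], np.float64(0.4721))
```

>>> play_rows --plan '[[70,[-0.1,-0.12,0.02],0.05],[70,[-0.2,-0.23,0.04],0.1],[70,[-0.32,-0.35,0.05],0.15],[70,[-0.43,-0.47,0.06],0.2],[70,[-0.53,-0.6,0.08],0.25],[70,[-0.62,-0.7,0.1],0.3],[70,[-0.72,-0.81,0.12],0.35],[70,[-0.82,-0.92,0.14],0.4],[70,[-0.92,-1.0,0.16],0.44],[70,[-1.0,-1.0,0.18],0.47]]'

```text
time_s: 2.2
eef_pos: [0.3989, 0.055, 0.1725]
eef_rot: [0.001, 0.815, 0.579, 0.001]
wrist_force: [0.4, 1.0, 0.6]
opening: 0.818
grasp_force: 0.0
```

```bash
python3 - <<'E'
from h2 import *
print(get_obs()['eef_pos'])
for b in bots(camera('side')): print(b)
print(go([428.5,-74,120],-19.3),go([428.5,-74,7],-19.3))
E
```

```text
[0.39887059 0.05499973 0.17246688]
{'conf': 0.97, 'rect': array([359., 230.,  48.,  56.]), 'len': 139.7, 'grasp': array([638.3, -64.5]), 'yaw': -84.6, 'top': 53.9}
{'conf': 0.78, 'rect': array([415., 352.,  72.,  95.]), 'len': 138.1, 'grasp': array([ 605.8, -367.7]), 'yaw': -89.9, 'top': 54.3}
{'conf': 0.62, 'rect': array([276., 253.,  34.,  61.]), 'len': 143.1, 'grasp': array([430. , -76.2]), 'yaw': -109.0, 'top': 54.2}
{'conf': 0.62, 'rect': array([303., 354.,  36.,  91.]), 'len': 135.9, 'grasp': array([ 435.6, -319.7]), 'yaw': -101.7, 'top': 54.4}
([-0.2745, 0.1699, 0.1306], np.float64(-0.0007)) ([-0.2742, 0.1694, 0.4131], np.float64(-0.0007))
```

>>> play_rows --plan '[[70,[-0.1,0.06,0.05],0],[70,[-0.19,0.12,0.1],0],[70,[-0.274,0.17,0.13],0],[70,[-0.274,0.17,0.2],0],[70,[-0.274,0.17,0.28],0],[70,[-0.274,0.17,0.36],0],[70,[-0.274,0.17,0.413],0],[70,[-0.274,0.17,0.413],0],[15,[-0.274,0.17,0.413],0],[15,[-0.274,0.17,0.413],0]]'

```text
time_s: 3.3
eef_pos: [0.4288, -0.0688, 0.0082]
eef_rot: [0.001, 0.813, 0.582, 0.001]
wrist_force: [0.0, -0.9, 0.3]
opening: 0.492
grasp_force: 0.0
```

>>> play_rows --plan '[[15,[0,0,0],0],[15,[0,0,0],0],[15,[0,0,0],0],[15,[0,0,0],0]]'

```text
time_s: 3.7
eef_pos: [0.429, -0.0692, 0.0081]
eef_rot: [0.001, 0.813, 0.582, 0.001]
wrist_force: [0.5, -0.1, 5.7]
opening: 0.327
grasp_force: 58.7
```

>>> play_rows --plan '[[15,[0.014,0,-0.047],0],[15,[0.036,0,-0.091],0],[15,[0.064,0,-0.131],0],[15,[0.098,0,-0.166],0],[15,[0.137,0,-0.196],0],[15,[0.137,0,-0.196],0]]'

```text
time_s: 4.3
eef_pos: [0.4465, -0.0159, 0.0868]
eef_rot: [0.001, 0.813, 0.583, 0.001]
wrist_force: [-0.5, 0.2, -2.8]
opening: 0.333
grasp_force: 59.8
```

```bash
python3 - <<'E'
from h2 import *
save(camera('side'),'s1')
import cv2; i=cv2.imread('pics/s1.png')[150:400,180:480]; cv2.imwrite('pics/s1c.png',cv2.resize(i,None,fx=2,fy=2))
E
```

```text
(no output)
```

View pics/s1c.png

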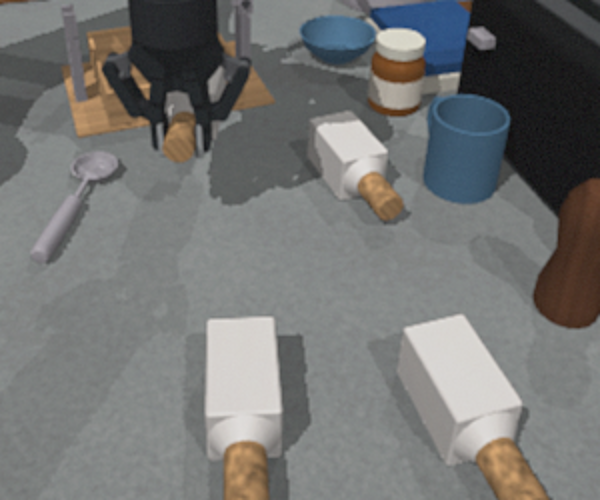

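```bash
python3 - <<'E'
from h2 import *
o=get_obs(); print(o['eef_pos'],o['grasp_force'])
t=camera('top'); s=camera('side'); w=camera('wrist'); 
im=np.hstack([cv2.resize(t['image'][130:330,240:440],(400,400)),cv2.resize(w['image'],(400,250))[:250] if 0 else np.vstack([cv2.resize(w['image'],(400,250)),np.zeros((150,400,3),np.uint8)])])
cv2.imwrite('pics/c2.png',im[:,:,::-1])
P=cloud(s); k=(abs(P[...,0]-.447)<.05)&(abs(P[...,1]-.02)<.13)&(P[...,2]>.004)&(P[...,2]<.1)
v,u=np.where(k); C=s['image'][k]
for i in range(0,len(v),max(1,len(v)//40)): print(u[i],v[i],P[v[i],u[i]].round(3),C[i])
E
```

```text
[ 0.44563799 -0.01635046  0.08581051] 59.759915471076965
288 212 [0.487 0.016 0.093] [116 114 111]
287 213 [0.484 0.009 0.096] [109 105 103]
286 214 [0.481 0.007 0.095] [119 116 114]
289 214 [0.492 0.03  0.078] [133 137 137]
288 215 [0.487 0.015 0.086] [115 114 113]
288 216 [0.487 0.017 0.083] [100  99  98]
288 217 [0.487 0.016 0.081] [96 96 96]
286 219 [0.481 0.007 0.083] [141 137 133]
287 220 [0.483 0.006 0.081] [113 112 111]
285 222 [ 0.472 -0.027  0.1  ] [86 87 87]
257 224 [ 0.421 -0.016  0.097] [17 20 22]
284 224 [ 0.47  -0.032  0.099] [96 98 99]
258 225 [ 0.422 -0.018  0.095] [83 87 89]
281 225 [ 0.464 -0.031  0.097] [33 33 38]
284 225 [ 0.469 -0.034  0.098] [106 109 110]
259 226 [ 0.423 -0.023  0.096] [113 119 121]
278 226 [ 0.458 -0.034  0.098] [82 83 85]
281 226 [ 0.464 -0.031  0.095] [39 42 41]
284 226 [ 0.469 -0.034  0.096] [116 118 118]
278 227 [ 0.457 -0.034  0.096] [82 85 84]
281 227 [ 0.463 -0.033  0.094] [89 91 88]
259 228 [ 0.423 -0.021  0.091] [111 113 114]
263 228 [ 0.429 -0.036  0.1  ] [147 112  76]
267 228 [ 0.436 -0.038  0.1  ] [146 116  83]
280 228 [ 0.461 -0.034  0.093] [95 97 96]
260 229 [ 0.425 -0.021  0.088] [104 109 110]
263 229 [ 0.429 -0.036  0.098] [143 112  81]
266 229 [ 0.434 -0.038  0.098] [126  98  70]
269 229 [ 0.44  -0.039  0.098] [141 109  78]
272 229 [ 0.445 -0.042  0.099] [136 106  74]
275 229 [ 0.45  -0.043  0.099] [113 103  95]
280 229 [ 0.461 -0.035  0.091] [103 106 104]
264 230 [ 0.431 -0.037  0.096] [139 110  82]
267 230 [ 0.436 -0.038  0.096] [126  97  66]
270 230 [ 0.441 -0.041  0.096] [140 109  74]
273 230 [ 0.447 -0.043  0.097] [126 101  73]
279 230 [ 0.46  -0.031  0.086] [122 127 125]
265 231 [ 0.432 -0.039  0.094] [133 117 102]
269 231 [ 0.439 -0.041  0.095] [139 108  74]
272 231 [ 0.445 -0.043  0.095] [122 103  83]
268 232 [ 0.438 -0.036  0.089] [119 111 100]
271 232 [ 0.443 -0.039  0.091] [110 108 103]
```

View pics/c2.png

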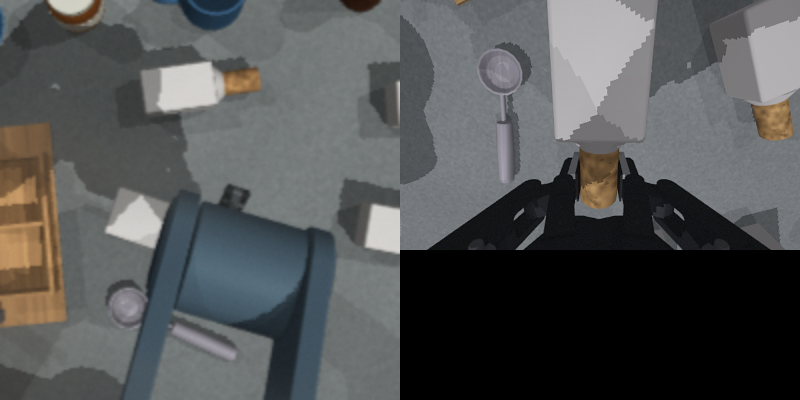

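```bash
cat >> h2.py <<'E'
CC=np.array([464.5,264.]); CY=4.1
U=np.array([np.cos(np.radians(CY-90)),np.sin(np.radians(CY-90))]); V=np.array([np.cos(np.radians(CY)),np.sin(np.radians(CY))])
def cw(x,y): return CC+x*U+y*V
def held():
    "pose of the held body from the wrist picture, in tool axes about the grasp point"
    o=get_obs(); w=camera('wrist'); P=cloud(w,o); K=masks_of(w,'bottle0'); res=[]
    M=Rq(o['eef_rot']).as_matrix(); 
    for m in K:
        Q=P[m['mask']]; Q=Q[~np.isnan(Q[:,0])]; T=(Q-o['eef_pos'])@M*1000; T[:,2]+=19
        C=w['image'][m['mask']].astype(int) if 0 else None
        k=(T[:,0]>28)&(T[:,0]<140)&(abs(T[:,1])<22)
        if k.sum()<200: continue
        a,b=np.polyfit(T[k,0],T[k,2],1); 
        res.append((round(m['conf'],2),int(k.sum()),'slope deg',round(np.degrees(np.arctan(a)),1),'z at x=70',round(a*70+b,1),'xmax',np.percentile(T[:,0],99).round(1),'y',np.percentile(T[k,1],[1,99]).round(1)))
    return res
E
python3 - <<'E'
from h2 import *
for r in held(): print(r)
p=cw(85.5+137,0); print(p, go([*p,60],4.1), get_obs()['q'])
E
```

```text
(0.71, 31450, 'slope deg', np.float64(0.2), 'z at x=70', np.float64(-23.9), 'xmax', np.float64(106.7), 'y', array([-21.6,  21.6]))
[480.40818136  42.0694258 ] ([0.1688, 0.0373, 0.0611], np.float64(-0.1276)) [-3.06101683e-01  9.05144549e-02  2.04202767e+00 -2.54693538e-04
  1.01071494e+00  2.31871297e-02]
```

>>> play_rows --plan '[[15,[0.04,0.01,0.0],-0.03],[15,[0.08,0.02,0.01],-0.07],[15,[0.12,0.03,0.03],-0.1],[15,[0.15,0.037,0.05],-0.127],[15,[0.168,0.037,0.07],-0.1276],[15,[0.168,0.037,0.074],-0.1276],[15,[0.168,0.037,0.074],-0.1276]]'

```text
time_s: 5.3
eef_pos: [0.4802, 0.0419, 0.055]
eef_rot: [-0.001, 0.682, 0.732, -0.001]
wrist_force: [-0.1, 0.7, -2.8]
opening: 0.329
grasp_force: 59.7
```

```bash
python3 - <<'E'
from h2 import *
o=get_obs(); w=camera('wrist'); cv2.imwrite('pics/w3.png',w['image'][:,:,::-1])
P=cloud(w,o); M=Rq(o['eef_rot']).as_matrix(); T=(P-o['eef_pos'])@M*1000
# profile along tool x at y~0 : (tool x, world z)
k=(abs(T[...,1])<6); v,u=np.where(k)
for x in range(20,200,6):
    s=k&(abs(T[...,0]-x)<3)
    if s.any(): print(x,(np.median(P[s][:,2])*1000).round(1),end='; ')
print(o['eef_pos'],go([*cw(85.5+137,0),55],4.1))
E
```

```text
20 86.1; 26 89.9; 32 95.4; 38 98.3; 44 98.4; 50 98.3; 56 98.3; 62 98.2; 68 98.0; 74 97.9; 80 97.9; 86 97.8; 92 97.7; 98 97.6; 104 97.5; 110 97.1; [0.48019847 0.04187628 0.05499026] ([0.0009, -0.0003, 0.0011], np.float64(-0.0003))
```

View pics/w3.png

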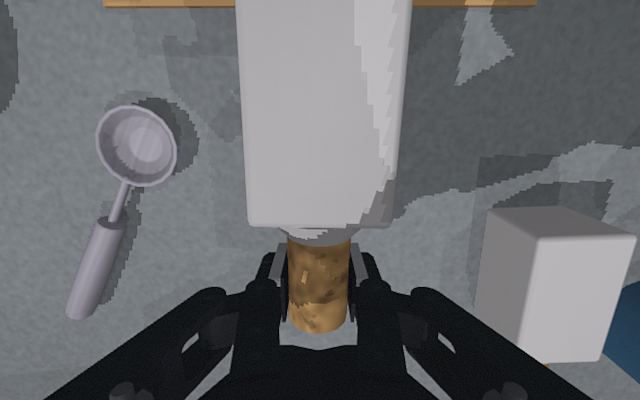

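>>> play_rows --plan '[[15,[0.02,0,0],0],[15,[0.034,0,0],0],[15,[0.04,0,-0.024],0],[15,[0.048,0,-0.048],0],[15,[0.059,0,-0.071],0],[15,[0.07,0,-0.0925],0],[15,[0.083,0,-0.114],0],[15,[0.098,0,-0.1335],0],[15,[0.098,0,-0.1335],0]]'

```text
time_s: 6.25
eef_pos: [0.479, 0.082, 0.1105]
eef_rot: [0.001, 0.681, 0.732, 0.001]
wrist_force: [0.8, 0.3, -2.9]
opening: 0.334
grasp_force: 59.7
```

```bash
python3 - <<'E'
from h2 import *
o=get_obs(); 
for r in held(): print(r)
print(o['eef_pos'],o['wrist_force'],o['opening'])
E
```

```text
(0.67, 31456, 'slope deg', np.float64(0.2), 'z at x=70', np.float64(-23.9), 'xmax', np.float64(106.6), 'y', array([-21.5,  21.5]))
[0.47900229 0.08195786 0.11049076] [ 0.79748806  0.34935168 -2.87190441] 0.3343175191196496
```

>>> play_rows --plan '[[15,[-0.05,0,0],0],[15,[-0.08,0,0],0],[15,[-0.08,0,0.07],0],[15,[-0.08,0,0.141],0],[15,[-0.065,0,0.141],0],[15,[-0.065,0,0.141],0]]'

```text
time_s: 6.95
eef_pos: [0.4793, 0.0557, 0.0523]
eef_rot: [-0.001, 0.681, 0.732, -0.001]
wrist_force: [0.2, -0.0, -3.0]
opening: 0.329
grasp_force: 59.8
```

>>> play_rows --plan '[[15,[0.005,0,0],0],[15,[0.01,0,0],0],[15,[0.015,0,0],0],[15,[0.015,0,0],0]]'

```text
time_s: 7.35
eef_pos: [0.4818, 0.0593, 0.0546]
eef_rot: [0.003, 0.68, 0.733, -0.0]
wrist_force: [0.3, -10.4, -0.6]
opening: 0.332
grasp_force: 59.9
```

```bash
python3 - <<'E'
from h2 import *
for r in held(): print(r)
c=camera('side'); cv2.imwrite('pics/s4.png',cv2.resize(c['image'][40:300,140:420,::-1],None,fx=2.2,fy=2.2))
print(get_obs()['wrist_force'],get_obs()['joint_efforts'])
E
```

```text
(0.78, 31511, 'slope deg', np.float64(0.2), 'z at x=70', np.float64(-23.9), 'xmax', np.float64(106.6), 'y', array([-21.5,  21.6]))
[ 0.90156156 -9.50924009 -0.28550547] [  4.74588588 -38.51795912 -25.94180524   2.69453645   0.5408917
   0.21349409]
```

View pics/s4.png

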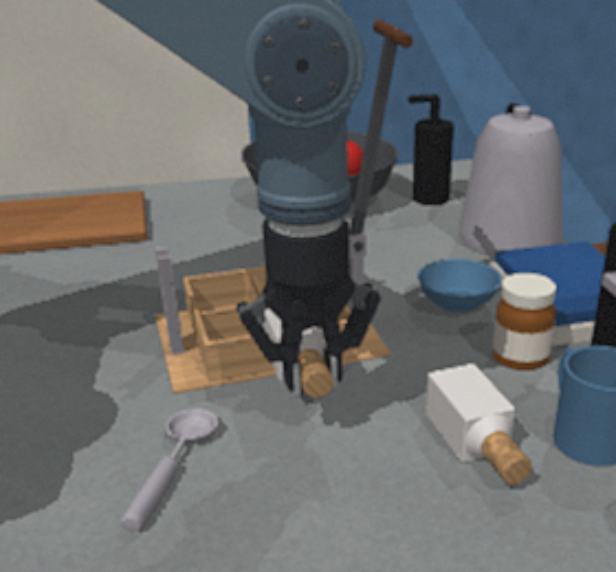

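>>> play_rows --plan '[[15,[0.005,0,0],0],[15,[0.01,0,0],0],[15,[0.015,0,-0.003],0],[15,[0.02,0,-0.008],0],[15,[0.02,0,-0.012],0]]'

```text
time_s: 8.0
eef_pos: [0.482, 0.0635, 0.0602]
eef_rot: [0.006, 0.68, 0.733, -0.002]
wrist_force: [-0.7, -26.8, 3.5]
opening: 0.326
grasp_force: 60.4
```

```bash
python3 - <<'E'
from h2 import *
for r in held(): print(r)
o=get_obs();print(o['eef_pos'],o['wrist_force'],o['torque'])
E
```

```text
(0.68, 30743, 'slope deg', np.float64(3.0), 'z at x=70', np.float64(-21.0), 'xmax', np.float64(108.1), 'y', array([-21.6,  21.6]))
[0.48203318 0.06357523 0.06028805] [ -1.07897701 -27.59744713   4.283078  ] [-4.61523273  0.28323604  0.57986589]
```

>>> play_rows --plan '[[15,[0.006,0,-0.008],0],[15,[0.015,0,-0.026],0],[15,[0.021,0,-0.041],0],[15,[0.028,0,-0.057],0],[15,[0.036,0,-0.071],0],[15,[0.045,0,-0.085],0],[15,[0.055,0,-0.098],0],[15,[0.065,0,-0.111],0],[15,[0.065,0,-0.111],0]]'

```text
time_s: 9.0
eef_pos: [0.4784, 0.0949, 0.1036]
eef_rot: [0.002, 0.681, 0.733, 0.001]
wrist_force: [1.1, -6.3, -0.1]
opening: 0.327
grasp_force: 60.8
```

```bash
python3 - <<'E'
from h2 import *
for r in held(): print(r)
o=get_obs();print(o['eef_pos'],o['wrist_force'],o['torque'])
E
```

```text
(0.73, 18611, 'slope deg', np.float64(27.2), 'z at x=70', np.float64(10.0), 'xmax', np.float64(105.3), 'y', array([-21.6,  21.6]))
[0.47845446 0.09454174 0.10317554] [ 1.70790252 -5.53726787  1.39262551] [-1.29613148 -0.29252354 -0.02119194]
```

>>> play_rows --plan '[[15,[0.0165,0,-0.0185],0],[15,[0.0345,0,-0.036],0],[15,[0.074,0,-0.066],0],[15,[0.118,0,-0.0895],0],[15,[0.165,0,-0.106],0],[15,[0.214,0,-0.115],0],[15,[0.24,0,-0.116],0],[15,[0.264,0,-0.116],0],[15,[0.29,0,-0.113],0],[15,[0.29,0,-0.113],0]]'

```text
time_s: 10.1
eef_pos: [0.4683, 0.2117, 0.1465]
eef_rot: [-0.0, 0.681, 0.733, -0.0]
wrist_force: [0.5, 0.5, -2.7]
opening: 0.33
grasp_force: 61.3
```

```bash
python3 - <<'E'
from h2 import *
o=get_obs();print(o['eef_pos'],o['wrist_force'],o['torque'])
c=camera('side'); cv2.imwrite('pics/s5.png',cv2.resize(c['image'][40:300,140:420,::-1],None,fx=2.2,fy=2.2))
E
```

```text
[0.46826341 0.21174125 0.14654872] [ 0.5167035   0.4738581  -2.71136072] [-0.08360086 -0.04211795 -0.02502515]
```

View pics/s5.png

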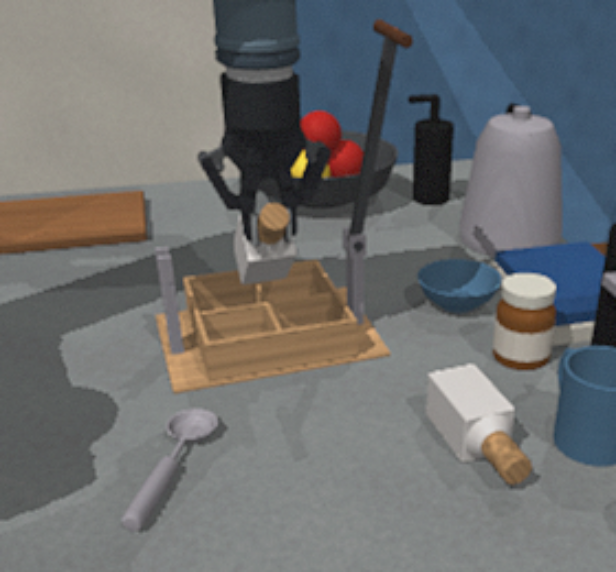

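```bash
cat >> h2.py <<'E'
def heldang():
    "tilt from side+top clouds: points near the tool below/around fingers, white"
    o=get_obs(); M=Rq(o['eef_rot']).as_matrix(); out=[]
    for n in ('side','top','wrist'):
        c=camera(n); P=cloud(c,o if n=='wrist' else None); H=cv2.cvtColor(c['image'],cv2.COLOR_RGB2HSV)
        T=(P-o['eef_pos'])@M*1000; T[...,2]+=19
        k=(abs(T[...,0])<135)&(abs(T[...,1])<28)&(T[...,2]>-30)&(T[...,2]<135)&(H[...,1]<30)&(H[...,2]>95)
        out.append(T[k])
    return out
E
python3 - <<'E'
from h2 import *
for r in held(): print(r)
for n,T in zip('stw',heldang()):
    print(n,len(T))
    if len(T)>50:
        print(np.percentile(T,[1,50,99],axis=0).round(0).tolist())
        k=abs(T[:,1])<20; X=T[k][:,[0,2]]
        for b in range(-30,130,10):
            s=(X[:,1]>=b)&(X[:,1]<b+10)
            if s.sum()>5: print(b,s.sum(),np.percentile(X[s,0],[2,98]).round(0))
E
```

```text
(0.91, 12682, 'slope deg', np.float64(41.9), 'z at x=70', np.float64(34.0), 'xmax', np.float64(91.1), 'y', array([-21.6,  21.6]))
(0.54, 3261, 'slope deg', np.float64(-40.2), 'z at x=70', np.float64(190.5), 'xmax', np.float64(139.4), 'y', array([-21.5,  21.5]))
s 454
[[-14.0, -26.0, -15.0], [5.0, -11.0, 34.0], [73.0, 27.0, 86.0]]
-20 9 [-14.  -9.]
-10 9 [-15. -12.]
0 11 [-16. -11.]
10 17 [-15.   1.]
20 64 [-10.   0.]
30 50 [-10.  -1.]
40 17 [-1.  7.]
50 27 [ 7. 19.]
60 24 [19. 30.]
70 25 [30. 42.]
80 15 [40. 50.]
t 0
w 18609
[[10.0, -26.0, -12.0], [48.0, 0.0, 14.0], [92.0, 26.0, 54.0]]
-30 7 [-11.  -7.]
-20 174 [-17.  11.]
-10 2637 [10. 33.]
0 3627 [10. 43.]
10 2221 [43. 55.]
20 1965 [54. 66.]
30 1714 [65. 77.]
40 1542 [77. 88.]
50 611 [87. 93.]
```

```bash
python3 - <<'E'
from h2 import *
T=heldang()[2]; th=np.radians(41.9); T=T[abs(T[:,1])<10]
s=T[:,0]*np.cos(th)+T[:,2]*np.sin(th); n=-T[:,0]*np.sin(th)+T[:,2]*np.cos(th)
for b in range(-10,130,5):
    k=(s>=b)&(s<b+5)
    if k.sum()>3: print(b,k.sum(),np.percentile(n[k],[5,50,95]).round(1))
E
```

```text
5 289 [-11.8 -10.   -7.4]
10 582 [-16.2 -13.3 -10.4]
15 608 [-20.4 -18.  -15.2]
20 515 [-22.5 -21.3 -19.9]
25 436 [-22.5 -21.6 -20.6]
30 430 [-22.5 -21.6 -20.6]
35 406 [-22.5 -21.6 -20.7]
40 380 [-22.5 -21.6 -20.7]
45 378 [-22.4 -21.5 -20.5]
50 343 [-22.3 -21.5 -20.7]
55 337 [-22.3 -21.5 -20.7]
60 325 [-22.5 -21.5 -20.7]
65 319 [-22.2 -21.5 -20.7]
70 297 [-22.2 -21.5 -20.7]
75 288 [-22.3 -21.5 -20.7]
80 276 [-22.2 -21.5 -20.7]
85 260 [-22.3 -21.4 -20.7]
90 249 [-22.2 -21.4 -20.6]
95 237 [-22.2 -21.3 -20.5]
100 224 [-22.  -21.3 -20.7]
105 26 [-21.  -20.7 -19.9]
```

>>> play_rows --plan '[[15,[-0.1,0,-0.02],0],[15,[-0.2,0,-0.02],0],[15,[-0.3,0,-0.02],0],[15,[-0.4,0,0],0],[15,[-0.45,0,0.06],0],[15,[-0.45,0,0.13],0],[15,[-0.45,0,0.17],0],[15,[-0.452,0,0.176],0]]'

```text
time_s: 11.35
eef_pos: [0.4805, 0.0303, 0.075]
eef_rot: [-0.001, 0.681, 0.732, -0.001]
wrist_force: [-0.4, 0.1, -1.3]
opening: 0.33
grasp_force: 61.4
```

>>> play_rows --plan '[[15,[-0.022,0,0.018],0],[15,[-0.046,0,0.035],0],[15,[-0.063,0,0.052],0],[15,[-0.079,0,0.07],0],[15,[-0.092,0,0.09],0],[15,[-0.104,0,0.111],0],[15,[-0.114,0,0.131],0],[15,[-0.123,0,0.152],0],[15,[-0.123,0,0.153],0]]'

```text
time_s: 12.25
eef_pos: [0.4854, -0.0192, 0.0146]
eef_rot: [-0.0, 0.682, 0.732, -0.0]
wrist_force: [0.8, -3.6, 4.7]
opening: 0.331
grasp_force: 59.1
```

```bash
python3 - <<'E'
from h2 import *
o=get_obs();print(o['eef_pos'],o['wrist_force'],o['torque'])
for r in held(): print(r)
E
```

```text
[ 0.48541751 -0.01916903  0.01463144] [ 0.81267892 -3.55493689  4.7236292 ] [-0.06427108 -0.26348493 -0.07485287]
(0.62, 31086, 'slope deg', np.float64(2.5), 'z at x=70', np.float64(-20.7), 'xmax', np.float64(107.0), 'y', array([-21.6,  21.5]))
```

>>> play_rows --plan '[[55,[0,0,0],0],[55,[0,0,0],0],[55,[0,0,0],0],[55,[-0.05,0,0.005],0],[55,[-0.09,0,0.015],0],[55,[-0.09,0,0.015],0]]'

```text
time_s: 12.95
eef_pos: [0.4879, -0.0554, 0.0092]
eef_rot: [-0.0, 0.682, 0.732, -0.0]
wrist_force: [0.9, 0.8, 0.2]
opening: 0.65
grasp_force: 0.0
```

```bash
cat >> h2.py <<'E'
def neck():
    "lying bottle ahead of the tool, wrist view: neck end & shoulder in tool x (mm)"
    o=get_obs(); w=camera('wrist'); P=cloud(w,o); M=Rq(o['eef_rot']).as_matrix(); T=(P-o['eef_pos'])@M*1000
    H=cv2.cvtColor(w['image'],cv2.COLOR_RGB2HSV); z=P[...,2]*1000
    k=(H[...,1]>70)&(H[...,0]<25)&(z>12)&(z<48)&(abs(T[...,1])<40)&(T[...,0]<60)&(T[...,0]>-60)
    b=(z>50.5)&(z<60)&(abs(T[...,1])<45)&(T[...,0]>5)&(T[...,0]<150)
    N=T[k];B=T[b]; 
    return dict(n=int(k.sum()),end=np.percentile(N[:,0],[.5,2,10]).round(1),nmax=np.percentile(N[:,0],99).round(1),ny=np.percentile(N[:,1],[2,98]).round(1),shoulder=np.percentile(B[:,0],1).round(1) if len(B) else None,by=np.percentile(B[:,1],[2,98]).round(1) if len(B) else None,top=np.median(z[b]).round(1), ztop=np.percentile(z[k],95).round(1), tcp=o['eef_pos'].round(4)*1000)
E
python3 - <<'E'
from h2 import *
print(neck())
for b in bots(camera('side')): print(b)
E
```

```text
{'n': 5859, 'end': array([0.2, 1.2, 5.3]), 'nmax': np.float64(43.4), 'ny': array([-13.4,  13.5]), 'shoulder': np.float64(10.7), 'by': array([-26.1,  26.4]), 'top': np.float64(52.7), 'ztop': np.float64(40.9), 'tcp': array([487.9, -55.4,   9.2])}
{'conf': 0.77, 'rect': array([360., 232.,  46.,  56.]), 'len': 141.8, 'grasp': array([637.1, -64.6]), 'yaw': -85.6, 'top': 54.0}
{'conf': 0.7, 'rect': array([472., 278.,  45.,  70.]), 'len': 38.8, 'grasp': array([ 744.5, -222.6]), 'yaw': -107.1, 'top': 59.8}
{'conf': 0.64, 'rect': array([415., 353.,  75.,  93.]), 'len': 139.9, 'grasp': array([ 605.9, -367.9]), 'yaw': -89.9, 'top': 54.3}
{'conf': 0.59, 'rect': array([303., 354.,  38.,  93.]), 'len': 136.1, 'grasp': array([ 435.1, -319.5]), 'yaw': -102.0, 'top': 54.4}
```

>>> play_rows --plan '[[55,[-0.0125,0,0],0],[15,[-0.0125,0,0],0],[15,[-0.0125,0,0],0],[15,[-0.0125,0,0],0],[15,[-0.0125,0,0],0],[15,[-0.0125,0,-0.03],0],[15,[-0.0125,0,-0.06],0],[15,[-0.0125,0,-0.1],0],[15,[-0.0125,0,-0.15],0],[15,[-0.0125,0,-0.15],0]]'

```text
time_s: 14.1
eef_pos: [0.4906, -0.0602, 0.0727]
eef_rot: [0.003, 0.681, 0.732, 0.001]
wrist_force: [0.7, -0.9, -2.2]
opening: 0.321
grasp_force: 59.4
```

```bash
cat >> h2.py <<'E'
def tilt():
    "fit of the held body's upper plane in tool axes about grasp point: theta deg, shoulder s, base s, n"
    o=get_obs(); M=Rq(o['eef_rot']).as_matrix(); T=heldang()[2]; T=T[(abs(T[:,1])<15)&(T[:,0]>5)]
    if len(T)<200: return len(T),o['eef_pos'],o['wrist_force']
    best=(0,);rng=np.random.default_rng(0)
    for _ in range(400):
        a,b=T[rng.integers(len(T),size=2)][:,[0,2]]
        d=b-a; L=np.hypot(*d)
        if L<25: continue
        d/=L; d*=np.sign(d[0]); n=np.array([-d[1],d[0]]); r=(T[:,[0,2]]-a)@n; k=abs(r)<1.2
        if k.sum()>best[0]: best=(k.sum(),d,n,a@n,k)
    _,d,n,off,k=best; s=T[k][:,[0,2]]@d
    return dict(th=np.degrees(np.arctan2(d[1],d[0])).round(1),s=np.percentile(s,[1,99]).round(1),n=off.round(1),cnt=int(k.sum()),of=len(T),tcp=(o['eef_pos']*1000).round(1),F=o['wrist_force'].round(1))
E
python3 - <<'E'
from h2 import *
print(tilt())
E
```

```text
{'th': np.float64(7.8), 's': array([ 61.1, 108.9]), 'n': np.float64(-24.4), 'cnt': 11913, 'of': 15018, 'tcp': array([490.6, -60.2,  72.7]), 'F': array([ 0.7, -0.9, -2.2])}
```

>>> play_rows --plan '[[15,[0,0,-0.12],0],[15,[0,0,-0.04],0],[15,[0,0,-0.16],0],[15,[0,0,-0.06],0],[15,[0,0,-0.18],0],[15,[0,0,-0.08],0],[15,[0,0,-0.2],0],[15,[0,0,-0.2],0]]'

```text
time_s: 15.05
eef_pos: [0.4891, -0.0596, 0.1492]
eef_rot: [-0.001, 0.681, 0.732, -0.0]
wrist_force: [1.6, -1.5, -1.6]
opening: 0.319
grasp_force: 78.9
```

```bash
python3 - <<'E'
from h2 import *
print(tilt())
E
```

```text
{'th': np.float64(44.6), 's': array([ 58.4, 142.2]), 'n': np.float64(-26.5), 'cnt': 5401, 'of': 8127, 'tcp': array([489.1, -59.6, 149.2]), 'F': array([ 1.6, -1.5, -1.6])}
```

>>> play_rows --plan '[[15,[0,0,0.08],0],[15,[0,0,-0.04],0],[15,[0,0,0.08],0],[15,[0,0,-0.04],0],[15,[0,0,0.08],0],[15,[0,0,-0.04],0],[15,[0,0,0.08],0],[15,[0,0,-0.04],0],[15,[0,0,-0.04],0]]'

```text
time_s: 16.1
eef_pos: [0.4888, -0.0595, 0.1651]
eef_rot: [-0.001, 0.681, 0.732, -0.0]
wrist_force: [1.2, -1.1, -0.8]
opening: 0.315
grasp_force: 78.7
```

```bash
python3 - <<'E'
from h2 import *
print(tilt())
E
```

```text
{'th': np.float64(54.3), 's': array([ 58.9, 142.5]), 'n': np.float64(-26.7), 'cnt': 3757, 'of': 6130, 'tcp': array([488.8, -59.5, 165.1]), 'F': array([ 1.2, -1.1, -0.8])}
```

```bash
python3 - <<'E'
from h2 import *
o=get_obs()
def g(th,gap,zc=30,L=146):
    t=np.radians(th); h=L*np.cos(t)-27*np.sin(t); v=L*np.sin(t)+27*np.cos(t)
    return [*cw(85.5+h+gap,0),zc+v-19]
for a in ((54,25),(54,5),(54,0),(63,-2),(72,-3),(81,-3),(90,-3)): print(a,go(g(*a),4.1,o=o))
E
```

```text
(54, 25) ([0.3741, -0.0005, 0.051], np.float64(0.0002))
(54, 5) ([0.4241, -0.0005, 0.0509], np.float64(0.0002))
(54, 0) ([0.4366, -0.0005, 0.0509], np.float64(0.0002))
(63, -2) ([0.496, -0.0004, 0.03], np.float64(0.0002))
(72, -3) ([0.5555, -0.0004, 0.0179], np.float64(0.0002))
(81, -3) ([0.6136, -0.0003, 0.0148], np.float64(0.0002))
(90, -3) ([0.6716, -0.0003, 0.0209], np.float64(0.0002))
```

>>> play_rows --plan '[[15,[0.1,0,0],0],[15,[0.2,0,0.02],0],[15,[0.3,0,0.04],0],[15,[0.374,0,0.051],0],[15,[0.41,0,0.051],0],[15,[0.436,0,0.051],0],[15,[0.465,0,0.041],0],[15,[0.496,0,0.03],0],[15,[0.525,0,0.024],0],[15,[0.555,0,0.018],0]]'

```text
time_s: 17.25
eef_pos: [0.4787, 0.1603, 0.1655]
eef_rot: [0.007, 0.681, 0.732, 0.005]
wrist_force: [7.5, -0.4, 8.9]
opening: 0.322
grasp_force: 108.5
```

>>> play_rows --plan '[[15,[0.03,0,-0.002],0],[15,[0.058,0,-0.003],0],[15,[0.085,0,-0.001],0],[15,[0.114,0,0.003],0],[15,[0.114,0,0.003],0]]'

```text
time_s: 17.75
eef_pos: [0.4719, 0.2096, 0.1613]
eef_rot: [0.002, 0.681, 0.732, 0.005]
wrist_force: [1.7, 4.7, 12.7]
opening: 0.318
grasp_force: 123.1
```

```bash
python3 - <<'E'
from h2 import *
print(tilt())
c=camera('side'); cv2.imwrite('pics/s6.png',cv2.resize(c['image'][40:300,140:420,::-1],None,fx=2.2,fy=2.2))
E
```

```text
{'th': np.float64(-89.2), 's': array([-57. , -19.3]), 'n': np.float64(6.7), 'cnt': 303, 'of': 303, 'tcp': array([471.9, 209.6, 161.3]), 'F': array([ 1.7,  4.7, 12.7])}
```

View pics/s6.png

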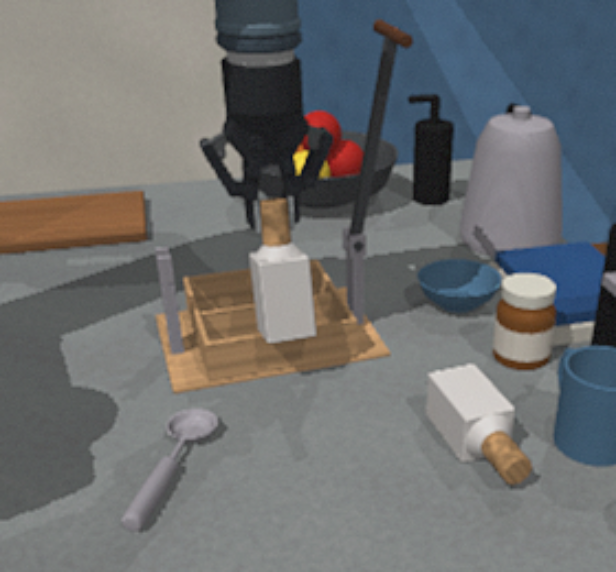

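>>> play_rows --plan '[[15,[-0.01,0,-0.03],0],[15,[-0.01,0,-0.07],0],[15,[-0.01,0,-0.1],0],[15,[-0.01,0,-0.1],0]]'

```text
time_s: 18.35
eef_pos: [0.4701, 0.2035, 0.1991]
eef_rot: [0.001, 0.681, 0.732, 0.001]
wrist_force: [0.3, 0.4, -2.8]
opening: 0.321
grasp_force: 121.9
```

```bash
cat >> h2.py <<'E'
def hang():
    "upright held bottle: body slices (tool x vs depth) seen from the side camera and from the top, relative to grasp point"
    o=get_obs(); M=Rq(o['eef_rot']).as_matrix()
    c=camera('side'); P=cloud(c); H=cv2.cvtColor(c['image'],cv2.COLOR_RGB2HSV)
    T=(P-o['eef_pos'])@M*1000; T[...,2]+=19
    k=(abs(T[...,0])<90)&(abs(T[...,1])<50)&(T[...,2]>45)&(T[...,2]<170)&(H[...,1]<25)&(H[...,2]>110)
    Q=T[k]; f=Q[(Q[:,2]<np.percentile(Q[:,2],98)-4)]
    print('n',len(Q),'z',np.percentile(Q[:,2],[1,99]).round(1))
    # dominant plane = face toward -tool x
    b=Q[(Q[:,2]>70)&(abs(Q[:,1])<20)]
    A=np.c_[b[:,1],b[:,2],np.ones(len(b))]; w=np.ones(len(b),bool)
    for _ in range(5):
        x=np.linalg.lstsq(A[w],b[w,0],rcond=None)[0]; w=abs(A@x-b[:,0])<3
    print('face x = %.3f*y + %.3f*z + %.1f'%tuple(x),'tilt deg',np.degrees(np.arctan(x[1])).round(1),'yaw',np.degrees(np.arctan(x[0])).round(1),w.sum(),len(b),'axis x at z=60,140:',(x[1]*60+x[2]+27).round(1),(x[1]*140+x[2]+27).round(1),'y',np.percentile(Q[(Q[:,2]>70)][:,1],[2,98]).round(1),'tcp',(o['eef_pos']*1000).round(1),'F',o['wrist_force'].round(1),'grip',o['opening'].round(3))
E
python3 - <<'E'
from h2 import *
hang()
E
```

```text
n 869 z [ 45.5 116.2]Traceback (most recent call last):
  File "<stdin>", line 2, in <module>
  File "h2.py", line 98, in hang
    print('face x = %.3f*y + %.3f*z + %.1f'%tuple(x),'tilt deg',np.degrees(np.arctan(x[1])).round(1),'yaw',np.degrees(np.arctan(x[0])).round(1),w.sum(),len(b),'axis x at z=60,140:',(x[1]*60+x[2]+27).round(1),(x[1]*140+x[2]+27).round(1),'y',np.percentile(Q[(Q[:,2]>70)][:,1],[2,98]).round(1),'tcp',(o['eef_pos']*1000).round(1),'F',o['wrist_force'].round(1),'grip',o['opening'].round(3))
                                                                                                                                                                                                                                                                                                                                                                           ^^^^^^^^^^^^^^^^^^
AttributeError: 'float' object has no attribute 'round'
```

```bash
sed -i "s/o\['opening'\].round(3)/round(float(o['opening']),3)/" h2.py; python3 - <<'E'
from h2 import *
hang()
E
```

```text
n 871 z [ 45.6 115.9]
face x = 0.003*y + -0.220*z + -40.3 tilt deg -12.4 yaw 0.1 348 363 axis x at z=60,140: -26.5 -44.1 y [-27.7  23.8] tcp [469.6 203.4 197.9] F [ 0.3  0.8 -2.2] grip 0.318
```

>>> play_rows --plan '[[15,[-0.08,0,0],0],[15,[-0.15,0,0],0],[15,[-0.15,0,0.08],0],[15,[-0.15,0,0.16],0],[15,[-0.15,0,0.22],0],[15,[-0.15,0,0.245],0],[15,[-0.17,0,0.248],0],[15,[-0.19,0,0.25],0],[15,[-0.205,0,0.25],0],[15,[-0.205,0,0.25],0]]'

```text
time_s: 19.45
eef_pos: [0.4755, 0.1212, 0.0972]
eef_rot: [0.0, 0.681, 0.732, 0.0]
wrist_force: [0.8, 0.4, 2.6]
opening: 0.318
grasp_force: 78.0
```

```bash
python3 - <<'E'
from h2 import *
hang()
E
```

```text
n 1317 z [ 46.3 117.7]
face x = -0.280*y + 0.032*z + -80.0 tilt deg 1.8 yaw -15.6 114 314 axis x at z=60,140: -51.1 -48.6 y [-48.9  42.8] tcp [475.5 121.2  97.2] F [0.8 0.4 2.6] grip 0.318
```

```bash
python3 - <<'E'
from h2 import *
c=camera('side'); w=camera('wrist')
a=cv2.resize(c['image'][100:280,180:360],(400,400)); b=cv2.resize(w['image'],(400,250)); b=np.vstack([b,np.zeros((150,400,3),np.uint8)])
cv2.imwrite('pics/s8.png',np.hstack([a,b])[:,:,::-1])
E
```

```text
(no output)
```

View pics/s8.png

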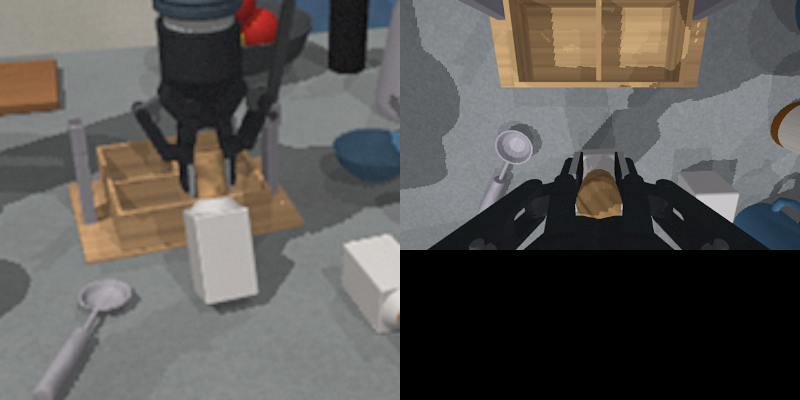

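>>> play_rows --plan '[[40,[0,0,0],0],[55,[0,0,0],0],[55,[0,0,0],0],[55,[0,0,0],0],[55,[0,0,0],0]]'

```text
time_s: 20.1
eef_pos: [0.4751, 0.1217, 0.0969]
eef_rot: [-0.0, 0.681, 0.732, -0.0]
wrist_force: [-0.6, 0.3, -0.2]
opening: 0.641
grasp_force: 0.0
```

```bash
cat >> h2.py <<'E'
def cork(zlo=95,zhi=165):
    "cork-coloured points near the tool from wrist & side & top, in tool axes about the TCP"
    o=get_obs(); M=Rq(o['eef_rot']).as_matrix(); print('tcp',(o['eef_pos']*1000).round(1))
    for n in ('side','wrist'):
        c=camera(n); P=cloud(c,o); H=cv2.cvtColor(c['image'],cv2.COLOR_RGB2HSV); T=(P-o['eef_pos'])@M*1000; z=P[...,2]*1000
        k=(H[...,1]>70)&(H[...,0]<25)&(z>zlo)&(z<zhi)&(np.hypot(T[...,0],T[...,1])<70)
        if k.sum()<20: print(n,k.sum()); continue
        Q=T[k]; top=Q[z[k]>np.percentile(z[k],97)-4]
        print(n,k.sum(),'x',np.percentile(Q[:,0],[2,50,98]).round(1),'y',np.percentile(Q[:,1],[2,98]).round(1),'z',np.percentile(z[k],[2,99]).round(1),'| top',len(top),top.mean(0).round(1),np.percentile(top[:,0],[3,97]).round(1))
E
python3 - <<'E'
from h2 import *
cork(); hang()
E
```

```text
tcp [475.1 121.7  96.9]
side 366 x [-64.4 -58.5  -8.3] y [-39.6  29.7] z [106.3 155.6] | top 94 [-44.5  -5.9 -50.8] [-61.1 -12.7]
wrist 1018 x [-49.3 -42.2 -40.3] y [-13.2  12.3] z [ 98.9 118.4] | top 168 [-41.1  -0.7 -19.2] [-43.1 -40. ]
n 1032 z [ 47.6 117.7]
face x = 0.021*y + 0.052*z + -93.2 tilt deg 3.0 yaw 1.2 261 287 axis x at z=60,140: -63.1 -58.9 y [-48.8  38.8] tcp [475.2 121.7  97. ] F [-0.5 -0.8 -0. ] grip 0.65
```

>>> play_rows --plan '[[65,[0,0,-0.028],0],[65,[-0.05,0,-0.028],0],[65,[-0.1,0,-0.028],0],[65,[-0.145,0,-0.028],0],[65,[-0.145,0,-0.028],0]]'

```text
time_s: 20.75
eef_pos: [0.4802, 0.0623, 0.1093]
eef_rot: [0.001, 0.682, 0.732, 0.0]
wrist_force: [0.5, -0.2, 0.5]
opening: 0.761
grasp_force: 0.0
```

```bash
python3 - <<'E'
from h2 import *
cork(); hang()
E
```

```text
tcp [480.2  62.3 109.3]
side 362 x [-16.5 -12.    7.9] y [-48.1  13.2] z [103.6 163.3] | top 12 [-12.5 -47.8 -52.7] [-14.7  -9.2]
wrist 5077 x [-11.9   7.3  13.9] y [-13.8  12.1] z [101.9 145.1] | top 3120 [  1.   -1.  -34.5] [-12.  13.]
n 2153 z [ 46.8 129.5]
face x = -0.146*y + -0.534*z + 16.9 tilt deg -28.1 yaw -8.3 111 735 axis x at z=60,140: 11.9 -30.8 y [-48.3  46.1] tcp [479.7  63.9 108.9] F [-0.1  0.8 -0.8] grip 0.762
```

>>> play_rows --plan '[[15,[0.002,-0.002,0],0],[15,[0.002,-0.002,0],0],[15,[0.002,-0.002,0],0],[15,[0.002,-0.002,0],0],[15,[0.002,-0.002,0],0],[15,[0.002,-0.002,-0.05],0],[15,[0.002,-0.002,-0.12],0],[15,[0.002,-0.002,-0.19],0],[15,[0.002,-0.002,-0.19],0]]'

```text
time_s: 21.8
eef_pos: [0.4808, 0.0644, 0.1875]
eef_rot: [0.003, 0.681, 0.732, 0.002]
wrist_force: [1.3, 0.2, -2.0]
opening: 0.34
grasp_force: 60.0
```

```bash
python3 - <<'E'
from h2 import *
o=get_obs(); print(o['opening'],o['wrist_force'])
print(go([*cw(-43,43),186],4.1),go([*cw(-43,43),118],4.1)); hang()
E
```

```text
0.34049892016303923 [ 1.27454501  0.23392162 -1.98836988]
([0.6082, 0.103, 0.0036], np.float64(0.0003)) ([0.6084, 0.1019, 0.1736], np.float64(0.0003))
n 1022 z [ 46.3 124.7]
face x = 0.023*y + 0.006*z + -31.3 tilt deg 0.3 yaw 1.3 439 442 axis x at z=60,140: -4.0 -3.5 y [-26.1  25.1] tcp [480.8  64.4 187.5] F [ 1.3  0.2 -2. ] grip 0.34
```

>>> play_rows --plan '[[15,[0.08,0.01,0],0],[15,[0.17,0.03,0],0],[15,[0.26,0.05,0],0],[15,[0.35,0.07,0],0],[15,[0.44,0.09,0],0],[15,[0.53,0.102,0],0],[15,[0.59,0.102,0],0],[15,[0.612,0.102,0],0],[15,[0.612,0.102,0.03],0],[15,[0.612,0.102,0.06],0]]'

```text
time_s: 22.85
eef_pos: [0.501, 0.3106, 0.1582]
eef_rot: [-0.0, 0.681, 0.732, -0.001]
wrist_force: [-0.1, -0.1, -3.3]
opening: 0.336
grasp_force: 60.0
```

```bash
python3 - <<'E'
from h2 import *
o=get_obs(); print(o['opening'],o['wrist_force'],o['eef_pos'])
print(go([*cw(-43,43),118],4.1)); hang()
E
```

```text
0.33592264520021387 [-0.12324838 -0.05324103 -3.34371723] [0.50101215 0.31061916 0.15815838]
([-0.0021, 0.0083, 0.1004], np.float64(0.0002))
n 647 z [ 46.1 121.9]
face x = 0.030*y + 0.002*z + -31.3 tilt deg 0.1 yaw 1.7 257 267 axis x at z=60,140: -4.2 -4.0 y [-25.8  25.9] tcp [501.  310.6 158.2] F [-0.1 -0.1 -3.3] grip 0.336
```

>>> play_rows --plan '[[15,[0,0.006,0.03],0],[15,[0,0.006,0.06],0],[15,[0,0.006,0.09],0],[15,[0,0.006,0.1],0],[15,[0,0.006,0.105],0],[15,[0,0.006,0.106],0]]'

```text
time_s: 23.5
eef_pos: [0.5041, 0.3119, 0.1178]
eef_rot: [0.0, 0.681, 0.732, 0.0]
wrist_force: [-0.5, 0.7, -2.8]
opening: 0.335
grasp_force: 60.0
```

>>> play_rows --plan '[[38,[0,0,0],0],[50,[0,0,0],0],[50,[0,0,0],0],[50,[0,0,-0.06],0],[50,[0,0,-0.14],0],[50,[0,0,-0.2],0],[60,[-0.1,-0.05,-0.2],0],[60,[-0.2,-0.12,-0.2],0],[60,[-0.3,-0.2,-0.2],0],[60,[-0.4,-0.2,-0.2],0]]'

```text
time_s: 24.5
eef_pos: [0.4324, 0.1459, 0.1976]
eef_rot: [-0.001, 0.68, 0.733, -0.0]
wrist_force: [0.7, 0.0, -0.4]
opening: 0.7
grasp_force: 0.0
```

```bash
cat >> h2.py <<'E'
def necks(n='top'):
    c=camera(n); P=cloud(c); Q=P.reshape(-1,3)*1000; k=(Q[:,2]>138)&(Q[:,2]<160)
    Q=Q[k]; D=np.c_[(Q[:,:2]-CC)@U,(Q[:,:2]-CC)@V]
    for x in(-43,43):
        for y in(-43,43):
            s=(abs(D[:,0]-x)<32)&(abs(D[:,1]-y)<32)
            if s.sum()>15: print('neck near',x,y,s.sum(),D[s].mean(0).round(1),np.median(Q[s,2]).round(1))
E
python3 - <<'E'
from h2 import *
o=get_obs(); print(o['eef_pos'],o['q'].round(2)); necks()
c=camera('top')
for b in bots(c): print(b)
E
```

```text
[0.43240466 0.14587962 0.19760608] [ 0.06 -0.06  1.93  0.    1.27 -0.01]
neck near -43 43 171 [-40.1  42.2] 152.0
{'conf': 0.97, 'rect': array([341., 174.,  61.,  29.]), 'len': 140.5, 'grasp': array([637.3, -59.9]), 'yaw': -83.9, 'top': 54.3}
{'conf': 0.9, 'rect': array([450., 248.,  60.,  24.]), 'len': 142.4, 'grasp': array([ 432.7, -322. ]), 'yaw': -101.7, 'top': 54.5}
{'conf': 0.66, 'rect': array([466., 182.,  66.,  27.]), 'len': 143.6, 'grasp': array([ 606.1, -367.6]), 'yaw': -88.9, 'top': 54.4}
```

```bash
python3 - <<'E'
from h2 import *
print(go([640,-84,100],5.8),go([640,-84,8.5],5.8))
E
```

```text
([-0.6055, 0.4686, 0.248], np.float64(-0.0104)) ([-0.6055, 0.4681, 0.4768], np.float64(-0.0104))
```

>>> play_rows --plan '[[60,[-0.1,0.08,0],0],[60,[-0.2,0.16,0.02],0],[60,[-0.3,0.24,0.06],0],[60,[-0.4,0.32,0.1],-0.005],[60,[-0.5,0.4,0.16],-0.01],[60,[-0.57,0.45,0.2],-0.01],[60,[-0.605,0.468,0.25],-0.01],[60,[-0.605,0.468,0.34],-0.01],[60,[-0.605,0.468,0.42],-0.01],[60,[-0.605,0.468,0.44],-0.01]]'

```text
time_s: 25.65
eef_pos: [0.6375, -0.0794, 0.0173]
eef_rot: [-0.003, 0.669, 0.743, -0.001]
wrist_force: [-0.8, 0.2, -0.0]
opening: 0.703
grasp_force: 0.0
```

```bash
python3 - <<'E'
from h2 import *
print(neck()); print(go([640,-84,8.5],5.8))
E
```

```text
{'n': 5202, 'end': array([0.5, 1.3, 5.5]), 'nmax': np.float64(43.5), 'ny': array([-9. , 17.9]), 'shoulder': np.float64(8.3), 'by': array([-22.4,  29.8]), 'top': np.float64(52.7), 'ztop': np.float64(41.0), 'tcp': array([637.5, -79.4,  17.3])}
([-0.0117, 0.0042, 0.0237], np.float64(0.001))
```

>>> play_rows --plan '[[60,[-0.011,0.011,0.022],0],[60,[-0.011,0.011,0.022],0],[15,[-0.011,0.011,0.022],0],[15,[-0.011,0.011,0.022],0],[15,[-0.011,0.011,0.022],0],[15,[-0.011,0.011,0.022],0],[15,[-0.011,0.011,-0.03],0],[15,[-0.011,0.011,-0.09],0],[15,[-0.011,0.011,-0.15],0],[15,[-0.011,0.011,-0.2],0]]'

```text
time_s: 26.7
eef_pos: [0.6442, -0.0851, 0.1023]
eef_rot: [-0.0, 0.669, 0.743, -0.0]
wrist_force: [0.3, -0.0, -4.7]
opening: 0.307
grasp_force: 69.3
```

>>> play_rows --plan '[[15,[0,0,-0.1],0],[15,[0,0,0],0],[15,[0,0,-0.12],0],[15,[0,0,-0.02],0],[15,[0,0,-0.14],0],[15,[0,0,-0.04],0],[15,[0,0,-0.16],0],[15,[0,0,-0.06],0],[15,[0,0,-0.16],0],[15,[0,0,-0.16],0]]'

```text
time_s: 27.7
eef_pos: [0.6458, -0.0854, 0.1667]
eef_rot: [0.001, 0.669, 0.743, 0.0]
wrist_force: [2.0, -1.4, -1.9]
opening: 0.312
grasp_force: 102.0
```

```bash
python3 - <<'E'
from h2 import *
print(tilt())
E
```

```text
{'th': np.float64(52.3), 's': array([ 60.1, 143.9]), 'n': np.float64(-21.3), 'cnt': 3904, 'of': 6192, 'tcp': array([645.8, -85.4, 166.7]), 'F': array([ 2. , -1.4, -1.9])}
```

>>> play_rows --plan '[[15,[0.1,-0.02,-0.06],0],[15,[0.18,-0.04,0.02],0],[15,[0.24,-0.06,-0.08],0],[15,[0.28,-0.08,0.02],0],[15,[0.31,-0.1,-0.08],0],[15,[0.33,-0.11,0.02],0],[15,[0.34,-0.12,-0.08],0],[15,[0.345,-0.12,0.02],0],[15,[0.345,-0.12,-0.08],0],[15,[0.345,-0.12,-0.08],0]]'

```text
time_s: 28.85
eef_pos: [0.5842, 0.0472, 0.2]
eef_rot: [0.002, 0.669, 0.743, 0.001]
wrist_force: [2.1, -1.1, -1.8]
opening: 0.311
grasp_force: 101.5
```

```bash
python3 - <<'E'
from h2 import *
print(tilt()); hang()
E
```

```text
{'th': np.float64(55.4), 's': array([ 60.3, 143.6]), 'n': np.float64(-21.3), 'cnt': 3593, 'of': 5689, 'tcp': array([584.2,  47.2, 200. ]), 'F': array([ 2.1, -1.1, -1.8])}
n 519 z [ 45.4 135.1]
face x = -0.103*y + 1.041*z + -87.4 tilt deg 46.1 yaw -5.9 11 11 axis x at z=60,140: 2.0 85.3 y [-25.4  23. ] tcp [582.8  47.  198. ] F [ 0.7 -0.6 -3.6] grip 0.307
```

```bash
python3 - <<'E'
from h2 import *
o=get_obs()
for x,z in ((60,205),(25,205),(25,139)): print(x,z,go([*cw(x,-43),z],4.1,o=o))
E
```

```text
60 205 ([0.4236, -0.3492, -0.0188], np.float64(0.0102))
25 205 ([0.511, -0.3464, -0.0188], np.float64(0.0102))
25 139 ([0.5111, -0.3465, 0.1462], np.float64(0.0102))
```

>>> play_rows --plan '[[15,[0.06,-0.06,-0.01],0],[15,[0.13,-0.12,-0.02],0],[15,[0.2,-0.19,-0.02],0.005],[15,[0.28,-0.25,-0.02],0.01],[15,[0.36,-0.3,-0.02],0.01],[15,[0.44,-0.34,-0.02],0.01],[15,[0.49,-0.346,-0.02],0.01],[15,[0.51,-0.346,-0.02],0.01],[15,[0.51,-0.346,-0.02],0.01]]'

```text
time_s: 29.95
eef_pos: [0.4237, 0.2361, 0.2057]
eef_rot: [0.0, 0.68, 0.733, 0.0]
wrist_force: [0.4, -0.0, -3.5]
opening: 0.311
grasp_force: 101.3
```

```bash
python3 - <<'E'
from h2 import *
print(tilt()); o=get_obs(); print(go([*cw(25,-43),139],4.1,o=o))
# image of wall under: side view white extents in carrier frame
c=camera('side');P=cloud(c)*1000; H=cv2.cvtColor(c['image'],cv2.COLOR_RGB2HSV)
D=np.stack([(P[...,:2]-CC)@U,(P[...,:2]-CC)@V,P[...,2]],-1); k=(abs(D[...,0])<130)&(abs(D[...,1]+43)<40)&(D[...,2]>60)&(H[...,1]<25)&(H[...,2]>110); Q=D[k]
print(k.sum(),np.percentile(Q,[1,99],axis=0).round(1))
E
```

```text
{'th': np.float64(55.4), 's': array([ 60.1, 143.8]), 'n': np.float64(-21.2), 'cnt': 3592, 'of': 5690, 'tcp': array([423.7, 236.1, 205.7]), 'F': array([ 0.4, -0. , -3.5])}
([0.0035, -0.0022, 0.1666], np.float64(-0.0))
401 [[-44.5 -66.8  99. ]
 [ 57.5 -13.  382.8]]
```

>>> play_rows --plan '[[15,[0.004,-0.004,0.05],0],[15,[0.004,-0.004,0.1],0],[15,[0.004,-0.004,0.13],0],[15,[0.004,-0.004,0.15],0],[15,[0.004,-0.004,0.166],0],[15,[0.004,-0.004,0.166],0]]'

```text
time_s: 30.75
eef_pos: [0.4221, 0.2368, 0.139]
eef_rot: [-0.0, 0.681, 0.732, -0.0]
wrist_force: [0.1, -0.8, -3.9]
opening: 0.305
grasp_force: 101.3
```

```bash
python3 - <<'E'
from h2 import *
print(tilt())
E
```

```text
{'th': np.float64(55.0), 's': array([ 60.1, 143.9]), 'n': np.float64(-20.6), 'cnt': 3517, 'of': 5682, 'tcp': array([422.1, 236.8, 139. ]), 'F': array([ 0.1, -0.8, -3.9])}
```

>>> play_rows --plan '[[15,[0.014,0,0],0],[15,[0.022,0,0],0],[15,[0.03,0,0],0],[15,[0.04,0,-0.001],0],[15,[0.048,0,-0.003],0],[15,[0.057,0,-0.005],0],[15,[0.066,0,-0.0075],0],[15,[0.066,0,-0.0075],0]]'

```text
time_s: 31.7
eef_pos: [0.4206, 0.2634, 0.1429]
eef_rot: [0.001, 0.681, 0.733, -0.0]
wrist_force: [0.6, -5.6, -1.9]
opening: 0.315
grasp_force: 100.7
```

```bash
python3 - <<'E'
from h2 import *
print(tilt())
E
```

```text
{'th': np.float64(65.9), 's': array([ 59.9, 142.9]), 'n': np.float64(-21.0), 'cnt': 2687, 'of': 4327, 'tcp': array([420.6, 263.4, 142.9]), 'F': array([ 0.6, -5.6, -1.9])}
```

>>> play_rows --plan '[[15,[0.014,0,-0.003],0],[15,[0.028,0,-0.005],0],[15,[0.043,0,-0.006],0],[15,[0.058,0,-0.007],0],[15,[0.073,0,-0.007],0],[15,[0.088,0,-0.007],0],[15,[0.104,0,-0.006],0],[15,[0.12,0,-0.005],0],[15,[0.136,0,-0.003],0],[15,[0.149,0,-0.002],0]]'

```text
time_s: 32.85
eef_pos: [0.416, 0.3234, 0.1431]
eef_rot: [0.0, 0.681, 0.732, -0.0]
wrist_force: [0.4, -7.4, -0.3]
opening: 0.306
grasp_force: 104.6
```

```bash
python3 - <<'E'
from h2 import *
hang(); cork(95,175); o=get_obs(); print(((o['eef_pos'][:2]*1000-CC)@U).round(1),((o['eef_pos'][:2]*1000-CC)@V).round(1))
E
```

```text
n 688 z [ 47.1 162.5]
face x = 0.027*y + -0.001*z + -35.4 tilt deg -0.1 yaw 1.5 277 297 axis x at z=60,140: -8.5 -8.6 y [-43.4  24.7] tcp [416.  323.4 143.1] F [ 0.4 -7.4 -0.3] grip 0.306
tcp [415.6 323.9 143. ]
side 207 x [-25.8 -21.6  -1.1] y [-12.9  12.3] z [119.4 161.8] | top 49 [-13.3   1.2 -17.6] [-24.7   1.5]
wrist 3911 x [-20.2  -0.4   6.4] y [-12.7  13.1] z [118.3 161.4] | top 2406 [ -6.9   0.2 -16.8] [-20.3   5.3]
-62.7 -44.7
```

>>> play_rows --plan '[[15,[-0.015,0.002,0],0],[15,[-0.03,0.003,0],0],[15,[-0.03,0.003,0.01],0],[15,[-0.03,0.003,0.02],0],[15,[-0.03,0.003,0.024],0],[35,[-0.03,0.003,0.024],0],[48,[-0.03,0.003,0.024],0],[48,[-0.03,0.003,0.024],0],[48,[-0.03,0.003,-0.05],0],[48,[-0.03,0.003,-0.16],0]]'

```text
time_s: 34.0
eef_pos: [0.4161, 0.3101, 0.2053]
eef_rot: [-0.001, 0.681, 0.732, -0.003]
wrist_force: [0.1, 0.2, 0.0]
opening: 0.562
grasp_force: 0.0
```

>>> play_rows --plan '[[55,[-0.1,0,0],0],[55,[-0.2,0,0],0],[55,[-0.3,0,0],0],[55,[-0.4,0,0],0],[55,[-0.5,0,0],0],[55,[-0.6,0,0],0],[55,[-0.7,0,0],0],[55,[-0.8,0,0],0],[55,[-0.9,0,0],0]]'

```text
time_s: 34.9
eef_pos: [0.4441, -0.0497, 0.2075]
eef_rot: [0.0, 0.681, 0.732, 0.0]
wrist_force: [0.9, 0.3, -0.5]
opening: 0.645
grasp_force: 0.0
```

```bash
python3 - <<'E'
from h2 import *
necks(); print(get_obs()['eef_pos'])
for b in bots(camera('top')): print(b)
for b in bots(camera('side')): print('s',b)
E
```

```text
neck near -43 -43 176 [-46.7 -42.6] 151.8
neck near -43 43 171 [-40.1  42.2] 152.5
[ 0.44492771 -0.05498917  0.20784875]
{'conf': 0.71, 'rect': array([449., 246.,  61.,  28.]), 'len': 144.7, 'grasp': array([ 431.9, -323.2]), 'yaw': -107.8, 'top': 54.6}
{'conf': 0.56, 'rect': array([466., 184.,  66.,  28.]), 'len': 143.4, 'grasp': array([ 606.4, -367.7]), 'yaw': -88.6, 'top': 54.4}
s {'conf': 0.85, 'rect': array([416., 353.,  74.,  93.]), 'len': 139.4, 'grasp': array([ 605.7, -368. ]), 'yaw': -89.6, 'top': 54.3}
s {'conf': 0.78, 'rect': array([303., 354.,  38.,  91.]), 'len': 135.1, 'grasp': array([ 435.1, -319.5]), 'yaw': -102.0, 'top': 54.4}
```

```bash
python3 - <<'E'
from h2 import *
print(go([429.3,-340,60],-12),go([429.3,-340,17],-12))
E
```

```text
([-0.7264, -0.0887, 0.3675], np.float64(0.0894)) ([-0.7265, -0.0886, 0.475], np.float64(0.0894))
```

>>> play_rows --plan '[[60,[-0.1,-0.01,0.03],0.02],[60,[-0.21,-0.02,0.06],0.04],[60,[-0.32,-0.04,0.1],0.06],[60,[-0.43,-0.05,0.14],0.09],[60,[-0.54,-0.07,0.18],0.09],[60,[-0.65,-0.08,0.22],0.0894],[60,[-0.726,-0.088,0.27],0.0894],[60,[-0.726,-0.088,0.37],0.0894],[60,[-0.726,-0.088,0.45],0.0894],[60,[-0.726,-0.088,0.475],0.0894]]'

```text
time_s: 36.15
eef_pos: [0.4288, -0.3366, 0.0137]
eef_rot: [-0.003, 0.776, 0.63, 0.0]
wrist_force: [-0.3, 1.3, -0.1]
opening: 0.701
grasp_force: 0.0
```

```bash
python3 - <<'E'
from h2 import *
print(neck())
for b in bots(camera('top')): print(b)
E
```

```text
{'n': 5291, 'end': array([-3.9, -3. ,  1. ]), 'nmax': np.float64(39.1), 'ny': array([-10.9,  15.9]), 'shoulder': np.float64(9.5), 'by': array([-23.7,  28. ]), 'top': np.float64(52.8), 'ztop': np.float64(40.9), 'tcp': array([ 428.8, -336.6,   13.7])}
{'conf': 0.83, 'rect': array([465., 181.,  65.,  28.]), 'len': 143.9, 'grasp': array([ 605.1, -367.7]), 'yaw': -89.6, 'top': 54.3}
{'conf': 0.68, 'rect': array([448., 247.,  62.,  28.]), 'len': 142.6, 'grasp': array([ 432.1, -322. ]), 'yaw': -102.1, 'top': 54.3}
```

>>> play_rows --plan '[[60,[-0.0225,0.006,0.012],0],[60,[-0.0225,0.006,0.012],0],[15,[-0.0225,0.006,0.012],0],[15,[-0.0225,0.006,0.012],0],[15,[-0.0225,0.006,0.012],0],[15,[-0.0225,0.006,0.012],0],[15,[-0.0225,0.006,-0.04],0],[15,[-0.0225,0.006,-0.1],0],[15,[-0.0225,0.006,-0.16],0],[15,[-0.0225,0.006,-0.21],0]]'

```text
time_s: 37.3
eef_pos: [0.4302, -0.3491, 0.1018]
eef_rot: [-0.0, 0.777, 0.63, -0.0]
wrist_force: [0.1, -0.5, -3.1]
opening: 0.297
grasp_force: 59.1
```

>>> play_rows --plan '[[15,[0,0,-0.1],0],[15,[0,0,0],0],[15,[0,0,-0.12],0],[15,[0,0,-0.02],0],[15,[0,0,-0.14],0],[15,[0,0,-0.04],0],[15,[0,0,-0.16],0],[15,[0,0,-0.06],0],[15,[0,0,-0.16],0],[15,[0,0,-0.16],0]]'

```text
time_s: 38.3
eef_pos: [0.4315, -0.3504, 0.1666]
eef_rot: [0.001, 0.777, 0.63, 0.0]
wrist_force: [-0.2, -1.7, 0.6]
opening: 0.175
grasp_force: 0.0
```

```bash
python3 - <<'E'
from h2 import *
print(tilt())
E
```

```text
{'th': np.float64(0.3), 's': array([ 66.9, 120.8]), 'n': np.float64(97.3), 'cnt': 634, 'of': 1724, 'tcp': array([ 431.5, -350.4,  166.6]), 'F': array([-0.2, -1.7,  0.6])}
```

```bash
python3 - <<'E'
from h2 import *
t=camera('top')
for b in bots(t): print(b)
s=camera('side')
for b in bots(s): print('s',b)
w=camera('wrist'); cv2.imwrite('pics/d.png',np.hstack([s['image'][240:400,200:520],t['image'][130:290,320:640]])[:,:,::-1])
E
```

```text
{'conf': 0.83, 'rect': array([464., 183.,  66.,  25.]), 'len': 143.5, 'grasp': array([ 606.2, -367.8]), 'yaw': -88.9, 'top': 54.5}
s {'conf': 0.69, 'rect': array([286., 339.,  43.,  89.]), 'len': 50.2, 'grasp': array([ 424.1, -283.8]), 'yaw': -162.2, 'top': 62.0}
```

View pics/d.png

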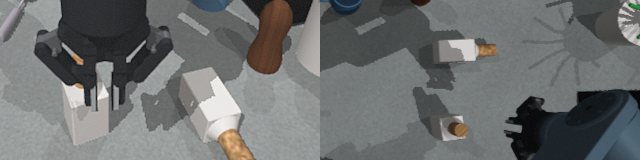

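```bash
cat >> h2.py <<'E'
def standing(x,y,r=80):
    for n in ('top','side'):
        P=cloud(camera(n)).reshape(-1,3)*1000; P=P[~np.isnan(P[:,0])]; P=P[np.hypot(P[:,0]-x,P[:,1]-y)<r]
        N=P[(P[:,2]>140)&(P[:,2]<149)]; B=P[(P[:,2]>20)&(P[:,2]<92)]
        if len(N): print(n,'neck',len(N),N.mean(0).round(1),np.percentile(N[:,:2],[3,97],axis=0).round(1).tolist())
        if len(B)>20: print(n,'body',len(B),cv2.minAreaRect(B[:,:2].astype(np.float32)))
E
python3 - <<'E'
from h2 import *
standing(425,-265)
E
```

```text
top neck 157 [ 422.9 -256.   145.1] [[409.9, -268.6], [435.3, -243.4]]
top body 426 ((422.4185791015625, -256.0602111816406), (54.289512634277344, 54.067020416259766), 5.895897388458252)
side neck 66 [ 417.5 -261.2  145.8] [[412.4, -270.4], [422.8, -250.4]]
side body 1613 ((424.7266845703125, -259.9949951171875), (54.3169059753418, 52.99424362182617), 6.162936687469482)
```

```bash
python3 - <<'E'
from h2 import *
print(go([423.5,-257.5,175],6),go([423.5,-257.5,109],6))
E
```

```text
([0.2212, -0.0642, -0.0246], np.float64(-0.0997)) ([0.2211, -0.0642, 0.1404], np.float64(-0.0997))
```

>>> play_rows --plan '[[65,[0,0,-0.03],-0.02],[65,[0.07,-0.02,-0.03],-0.06],[65,[0.15,-0.04,-0.03],-0.1],[65,[0.221,-0.064,-0.03],-0.1],[65,[0.221,-0.064,-0.03],-0.1],[65,[0.221,-0.064,0.03],-0.1],[65,[0.221,-0.064,0.09],-0.1],[65,[0.221,-0.064,0.14],-0.1],[65,[0.221,-0.064,0.14],-0.1]]'

```text
time_s: 39.7
eef_pos: [0.4222, -0.2568, 0.1067]
eef_rot: [-0.003, 0.669, 0.743, 0.0]
wrist_force: [-1.1, 0.2, -0.8]
opening: 0.762
grasp_force: 0.0
```

```bash
python3 - <<'E'
from h2 import *
cork()
E
```

```text
tcp [ 422.2 -256.8  106.7]
side 763 x [-16.3 -11.2   9.8] y [-12.3  13.5] z [103.5 146.8] | top 319 [ -3.    1.4 -38.7] [-15.3  10.5]
wrist 5134 x [-11.4   8.   14.9] y [-11.5  14.3] z [101.4 143.3] | top 3234 [  1.8   1.3 -35.3] [-11.4  14. ]
```

>>> play_rows --plan '[[15,[0.003,0.003,0],0],[15,[0.003,0.003,0],0],[15,[0.003,0.003,0],0],[15,[0.003,0.003,0],0],[15,[0.003,0.003,0],0],[15,[0.003,0.003,-0.05],0],[15,[0.003,0.003,-0.12],0],[15,[0.003,0.003,-0.19],0],[15,[0.003,0.003,-0.21],0],[15,[0.003,0.003,-0.21],0]]'

```text
time_s: 40.8
eef_pos: [0.4254, -0.2569, 0.1942]
eef_rot: [0.001, 0.669, 0.743, -0.0]
wrist_force: [-0.6, -0.1, -3.5]
opening: 0.335
grasp_force: 60.2
```

```bash
python3 - <<'E'
from h2 import *
print(go([*cw(100,43),190],4.1),go([*cw(43,43),190],4.1)); hang()
E
```

```text
([1.0312, 0.3336, 0.009], np.float64(0.0109)) ([1.1736, 0.3384, 0.0087], np.float64(0.0109))
n 2101 z [ 45.8 125.4]
face x = 0.004*y + 0.001*z + -27.6 tilt deg 0.0 yaw 0.3 887 887 axis x at z=60,140: -0.5 -0.5 y [-27.5  24.9] tcp [ 425.4 -256.9  194.2] F [-0.6 -0.1 -3.5] grip 0.335
```

>>> play_rows --plan '[[15,[0.08,0.03,0],0],[15,[0.18,0.06,0],0],[15,[0.29,0.1,0],0],[15,[0.4,0.14,0],0],[15,[0.51,0.18,0],0],[15,[0.62,0.22,0],0.01],[15,[0.73,0.26,0],0.01],[15,[0.84,0.3,0],0.01],[15,[0.93,0.33,0],0.01],[15,[1.0,0.335,0],0.01]]'

```text
time_s: 41.85
eef_pos: [0.5151, 0.1578, 0.1908]
eef_rot: [-0.001, 0.68, 0.733, -0.001]
wrist_force: [0.9, 0.0, -2.4]
opening: 0.336
grasp_force: 60.1
```

```bash
python3 - <<'E'
from h2 import *
print(go([*cw(43,43),190],4.1),go([*cw(43,43),116],4.1),get_obs()['opening'])
E
```

```text
([0.1663, 0.001, 0.002], np.float64(0.0013)) ([0.1662, 0.0015, 0.187], np.float64(0.0013)) 0.3357622879428427
```

>>> play_rows --plan '[[15,[0.06,0,0],0],[15,[0.12,0,0],0],[15,[0.166,0.001,0],0],[15,[0.166,0.001,0.02],0],[15,[0.166,0.001,0.06],0],[15,[0.166,0.001,0.1],0],[15,[0.166,0.001,0.14],0],[15,[0.166,0.001,0.175],0],[15,[0.166,0.001,0.188],0],[15,[0.166,0.001,0.19],0]]'

```text
time_s: 42.85
eef_pos: [0.5108, 0.2213, 0.1177]
eef_rot: [-0.001, 0.68, 0.733, -0.001]
wrist_force: [-7.1, -0.9, 14.8]
opening: 0.332
grasp_force: 62.2
```

>>> play_rows --plan '[[35,[0,0,0.001],0],[48,[0,0,0.001],0],[48,[0,0,0],0],[48,[0,0,-0.08],0],[48,[0,0,-0.18],0],[55,[-0.08,0,-0.22],0],[55,[-0.2,0,-0.2],0],[55,[-0.32,0,-0.2],0],[55,[-0.44,0,-0.2],0],[55,[-0.56,0,-0.2],0]]'

```text
time_s: 43.85
eef_pos: [0.5279, -0.0035, 0.1974]
eef_rot: [0.0, 0.68, 0.733, 0.0]
wrist_force: [1.5, -1.2, 0.0]
opening: 0.641
grasp_force: 0.0
```

```bash
python3 - <<'E'
from h2 import *
necks()
for b in bots(camera('top')): print(b)
for b in bots(camera('side')): print('s',b)
print(get_obs()['eef_pos'],go([606,-386,60],1),go([606,-386,17],1))
E
```

```text
neck near -43 -43 175 [-46.6 -42.7] 151.9
neck near -43 43 169 [-40.1  42.3] 152.2
neck near 43 43 157 [47.2 41.2] 152.3
{'conf': 0.89, 'rect': array([466., 182.,  65.,  28.]), 'len': 143.0, 'grasp': array([ 606.3, -367.5]), 'yaw': -88.7, 'top': 54.4}
s {'conf': 0.61, 'rect': array([417., 353.,  77.,  92.]), 'len': 140.4, 'grasp': array([ 606. , -368.3]), 'yaw': -89.8, 'top': 54.3}
[ 0.52783883 -0.00154022  0.19709489] ([-0.9731, 0.1247, 0.3421], np.float64(0.0177)) ([-0.9731, 0.1247, 0.4496], np.float64(0.0177))
```

>>> play_rows --plan '[[60,[-0.12,0.01,0.03],0.0177],[60,[-0.24,0.03,0.06],0.0177],[60,[-0.36,0.04,0.09],0.0177],[60,[-0.48,0.06,0.12],0.0177],[60,[-0.6,0.075,0.15],0.0177],[60,[-0.72,0.09,0.18],0.0177],[60,[-0.84,0.11,0.21],0.0177],[60,[-0.93,0.125,0.24],0.0177],[60,[-0.973,0.125,0.3],0.0177],[60,[-0.973,0.125,0.36],0.0177]]'

```text
time_s: 45.1
eef_pos: [0.6081, -0.3874, 0.0527]
eef_rot: [0.001, 0.701, 0.714, -0.0]
wrist_force: [0.1, 0.4, 0.4]
opening: 0.701
grasp_force: 0.0
```

```bash
python3 - <<'E'
from h2 import *
print(neck(),go([606,-386,17],1))
E
```

```text
{'n': 3331, 'end': array([3.2, 4.1, 7.9]), 'nmax': np.float64(45.1), 'ny': array([-12.6,  14. ]), 'shoulder': np.float64(57.5), 'by': array([-24.9,  25.8]), 'top': np.float64(52.8), 'ztop': np.float64(41.0), 'tcp': array([ 608.1, -387.4,   52.7])} ([-0.0063, 0.0017, 0.0747], np.float64(0.0006))
```

>>> play_rows --plan '[[60,[-0.003,0.002,0.06],0],[60,[-0.003,0.002,0.11],0],[60,[-0.003,0.002,0.11],0],[60,[-0.003,0.002,0.11],0]]'

```text
time_s: 45.55
eef_pos: [0.6077, -0.3859, 0.009]
eef_rot: [-0.001, 0.7, 0.714, 0.0]
wrist_force: [0.3, -0.8, 0.2]
opening: 0.702
grasp_force: 0.0
```

```bash
python3 - <<'E'
from h2 import *
print(neck())
E
```

```text
{'n': 5805, 'end': array([-1. ,  0.1,  4.2]), 'nmax': np.float64(42.4), 'ny': array([-12.3,  14.6]), 'shoulder': np.float64(10.9), 'by': array([-25.1,  26.9]), 'top': np.float64(52.7), 'ztop': np.float64(40.9), 'tcp': array([ 607.7, -385.9,    9. ])}
```

>>> play_rows --plan '[[60,[-0.012,0.003,0],0],[15,[-0.012,0.003,0],0],[15,[-0.012,0.003,0],0],[15,[-0.012,0.003,0],0],[15,[-0.012,0.003,0],0],[15,[-0.012,0.003,0],0],[15,[-0.012,0.003,-0.06],0],[15,[-0.012,0.003,-0.12],0],[15,[-0.012,0.003,-0.18],0],[15,[-0.012,0.003,-0.22],0]]'

```text
time_s: 46.6
eef_pos: [0.6088, -0.3918, 0.0982]
eef_rot: [-0.0, 0.7, 0.714, 0.0]
wrist_force: [0.3, -1.3, -2.0]
opening: 0.315
grasp_force: 61.3
```

```bash
python3 - <<'E'
from h2 import *
print(tilt())
E
```

```text
{'th': np.float64(13.6), 's': array([ 63.2, 113. ]), 'n': np.float64(-23.5), 'cnt': 10092, 'of': 13164, 'tcp': array([ 608.8, -391.8,   98.2]), 'F': array([ 0.3, -1.3, -2. ])}
```

>>> play_rows --plan '[[15,[0,0,-0.08],0],[15,[0,0,-0.02],0],[15,[0,0,-0.1],0],[15,[0,0,-0.04],0],[15,[0,0,-0.12],0],[15,[0,0,-0.12],0]]'

```text
time_s: 47.35
eef_pos: [0.6095, -0.3925, 0.1463]
eef_rot: [0.001, 0.701, 0.714, 0.0]
wrist_force: [1.5, -1.2, -1.3]
opening: 0.312
grasp_force: 68.7
```

```bash
python3 - <<'E'
from h2 import *
print(tilt())
E
```

```text
{'th': np.float64(47.1), 's': array([ 64.3, 148.3]), 'n': np.float64(-26.2), 'cnt': 5131, 'of': 7151, 'tcp': array([ 609.5, -392.5,  146.3]), 'F': array([ 1.5, -1.2, -1.3])}
```

>>> play_rows --plan '[[15,[0,0,-0.08],0],[15,[0,0,-0.02],0],[15,[0,0,-0.1],0],[15,[0,0,-0.04],0],[15,[0,0,-0.12],0],[15,[0,0,-0.06],0],[15,[0,0,-0.14],0],[15,[0,0,-0.14],0]]'

```text
time_s: 48.3
eef_pos: [0.6099, -0.3928, 0.2035]
eef_rot: [0.002, 0.7, 0.714, 0.0]
wrist_force: [0.6, -0.8, -2.0]
opening: 0.316
grasp_force: 69.6
```

```bash
python3 - <<'E'
from h2 import *
print(tilt()); print(go([*cw(120,-43),210],4.1),go([500,-100,210],4.1))
E
```

```text
{'th': np.float64(55.9), 's': array([ 64.7, 148.1]), 'n': np.float64(-26.8), 'cnt': 3683, 'of': 5480, 'tcp': array([ 609.9, -392.8,  203.5]), 'F': array([ 0.6, -0.8, -2. ])}
([1.3411, -0.4215, -0.024], np.float64(-0.0169)) ([0.7349, -0.2582, -0.0241], np.float64(-0.0169))
```

>>> play_rows --plan '[[15,[0.03,-0.01,-0.01],0],[15,[0.09,-0.03,-0.02],0],[15,[0.17,-0.05,-0.02],0],[15,[0.26,-0.08,-0.02],-0.01],[15,[0.35,-0.11,-0.02],-0.0169],[15,[0.44,-0.14,-0.02],-0.0169],[15,[0.53,-0.17,-0.02],-0.0169],[15,[0.62,-0.2,-0.02],-0.0169],[15,[0.71,-0.23,-0.02],-0.0169],[15,[0.8,-0.26,-0.02],-0.0169]]'

```text
time_s: 49.45
eef_pos: [0.4972, -0.0718, 0.2086]
eef_rot: [-0.0, 0.681, 0.732, -0.0]
wrist_force: [0.4, 0.7, -2.4]
opening: 0.315
grasp_force: 69.6
```

```bash
python3 - <<'E'
from h2 import *
print(tilt()); print(go([*cw(117,-43),210],4.1))
E
```

```text
{'th': np.float64(54.7), 's': array([ 64.7, 149. ]), 'n': np.float64(-26.7), 'cnt': 3870, 'of': 5667, 'tcp': array([497.2, -71.8, 208.6]), 'F': array([ 0.4,  0.7, -2.4])}
([0.5499, -0.1273, -0.0026], np.float64(0.0011))
```

>>> play_rows --plan '[[15,[0.03,-0.01,0],0],[15,[0.08,-0.03,0],0],[15,[0.15,-0.05,0],0],[15,[0.23,-0.07,0],0],[15,[0.31,-0.09,0],0],[15,[0.39,-0.11,0],0],[15,[0.46,-0.125,0],0],[15,[0.51,-0.127,0],0],[15,[0.54,-0.127,0],0],[15,[0.55,-0.127,0],0]]'

```text
time_s: 50.6
eef_pos: [0.4323, 0.1424, 0.2092]
eef_rot: [-0.0, 0.681, 0.732, -0.0]
wrist_force: [-0.5, -0.4, -2.3]
opening: 0.312
grasp_force: 69.6
```

```bash
python3 - <<'E'
from h2 import *
print(tilt()); print(go([*cw(117,-43),141],4.1))
E
```

```text
{'th': np.float64(55.6), 's': array([ 64.7, 148.2]), 'n': np.float64(-26.8), 'cnt': 3723, 'of': 5526, 'tcp': array([432.3, 142.4, 209.2]), 'F': array([-0.5, -0.4, -2.3])}
([0.008, -0.006, 0.1704], np.float64(-0.0001))
```

>>> play_rows --plan '[[15,[0.007,-0.005,0.03],0],[15,[0.007,-0.005,0.07],0],[15,[0.007,-0.005,0.11],0],[15,[0.007,-0.005,0.14],0],[15,[0.007,-0.005,0.16],0],[15,[0.007,-0.005,0.17],0],[15,[0.007,-0.005,0.17],0]]'

```text
time_s: 51.45
eef_pos: [0.43, 0.1442, 0.1408]
eef_rot: [-0.0, 0.681, 0.732, -0.0]
wrist_force: [0.2, -0.2, -3.4]
opening: 0.315
grasp_force: 69.6
```

```bash
python3 - <<'E'
from h2 import *
print(tilt()); o=get_obs(); print(((o['eef_pos'][:2]*1000-CC)@U).round(1),((o['eef_pos'][:2]*1000-CC)@V).round(1))
E
```

```text
{'th': np.float64(55.4), 's': array([ 64.7, 148.5]), 'n': np.float64(-26.6), 'cnt': 3711, 'of': 5525, 'tcp': array([430. , 144.2, 140.8]), 'F': array([ 0.2, -0.2, -3.4])}
116.8 -42.2
```

>>> play_rows --plan '[[15,[0.014,0,0],0],[15,[0.022,0,0],0],[15,[0.03,0,0],0],[15,[0.0375,0,0],0],[15,[0.047,0,-0.001],0],[15,[0.056,0,-0.002],0],[15,[0.0645,0,-0.003],0],[15,[0.0645,0,-0.003],0]]'

```text
time_s: 52.4
eef_pos: [0.4309, 0.1668, 0.1459]
eef_rot: [0.004, 0.681, 0.733, -0.002]
wrist_force: [-5.0, -19.4, 21.5]
opening: 0.313
grasp_force: 72.2
```

```bash
python3 - <<'E'
from h2 import *
print(tilt())
E
```

```text
{'th': np.float64(58.3), 's': array([ 64.4, 148.3]), 'n': np.float64(-27.3), 'cnt': 3402, 'of': 7791, 'tcp': array([430.9, 166.8, 145.9]), 'F': array([ -5. , -19.4,  21.5])}
```

>>> play_rows --plan '[[15,[-0.02,0,-0.01],0],[15,[-0.04,0,-0.02],0],[15,[-0.06,0,-0.1],0],[15,[-0.06,0,-0.18],0],[15,[-0.06,0,-0.18],0]]'

```text
time_s: 53.05
eef_pos: [0.4329, 0.1464, 0.2188]
eef_rot: [0.003, 0.681, 0.732, 0.003]
wrist_force: [1.2, -0.6, -2.0]
opening: 0.314
grasp_force: 69.7
```

```bash
python3 - <<'E'
from h2 import *
print(tilt())
for n in ('top','side'):
    P=cloud(camera(n))*1000; D=np.stack([(P[...,:2]-CC)@U,(P[...,:2]-CC)@V,P[...,2]],-1).reshape(-1,3)
    for nm,k in (('mid x',(abs(D[:,0])<9)&(abs(D[:,1])<75)),('mid x near',(abs(D[:,0])<9)&(D[:,1]<-10)&(D[:,1]>-75)),('mid y',(abs(D[:,1])<9)&(D[:,0]>10)&(D[:,0]<75)),('right wall',(abs(D[:,0]-83)<9)&(abs(D[:,1])<75)),('near wall',(abs(D[:,1]+83)<9)&(abs(D[:,0])<75))):
        z=D[k][:,2]; z=z[(z>15)&(z<70)]; q=D[k&(D[:,2]>40)&(D[:,2]<60)]
        if len(z): print(n,nm,len(z),np.percentile(z,[50,90,97]).round(1),q.mean(0).round(1) if len(q) else '')
E
```

```text
{'th': np.float64(55.8), 's': array([ 64.7, 148.2]), 'n': np.float64(-26.7), 'cnt': 3673, 'of': 5480, 'tcp': array([432.9, 146.4, 218.8]), 'F': array([ 1.2, -0.6, -2. ])}
top mid x 200 [43.3 47.4 48.4] [-1.  23.2 45.5]
top mid x near 24 [43.2 47.4 48.3] [ -1.1 -15.3  46. ]
top mid y 45 [45.9 48.5 50.6] [33.4 -0.8 46.3]
top right wall 102 [49.2 54.2 55.5] [81.9 48.  51.2]
side mid x 380 [32.6 44.6 45.7] [  0.8 -27.   43.8]
side mid x near 280 [31.8 44.3 45.5] [  1.1 -43.2  43.7]
side mid y 46 [44.2 46.  47. ] [40.6  1.2 44.7]
side right wall 924 [36.8 52.3 62. ] [83.6  2.4 47.9]
side near wall 131 [50.5 52.6 53. ] [  4.2 -81.4  50.3]
```

```bash
python3 - <<'E'
from h2 import *
print(go([*cw(114.5,-43),133],4.1))
E
```

```text
([0.0011, 0.003, 0.1994], np.float64(0.0001))
```

>>> play_rows --plan '[[15,[0.001,0.001,0.05],0],[15,[0.001,0.001,0.1],0],[15,[0.001,0.001,0.14],0],[15,[0.001,0.001,0.17],0],[15,[0.001,0.001,0.185],0],[15,[0.001,0.001,0.193],0],[15,[0.001,0.001,0.199],0],[15,[0.001,0.001,0.199],0]]'

```text
time_s: 54.1
eef_pos: [0.4307, 0.1467, 0.1351]
eef_rot: [0.0, 0.681, 0.732, 0.0]
wrist_force: [0.7, -0.0, -2.0]
opening: 0.313
grasp_force: 69.5
```

```bash
python3 - <<'E'
from h2 import *
print(tilt()); o=get_obs(); print(((o['eef_pos'][:2]*1000-CC)@U).round(1),((o['eef_pos'][:2]*1000-CC)@V).round(1))
E
```

```text
{'th': np.float64(55.8), 's': array([ 64.7, 148. ]), 'n': np.float64(-27.1), 'cnt': 3717, 'of': 5532, 'tcp': array([430.7, 146.7, 135.1]), 'F': array([ 0.7, -0. , -2. ])}
114.6 -41.9
```

>>> play_rows --plan '[[15,[0,0,0.006],0],[15,[0.006,0,0.006],0],[15,[0.012,0,0.005],0],[15,[0.018,0,0.003],0],[15,[0.024,0,0.001],0],[15,[0.031,0,-0.001],0],[15,[0.031,0,-0.001],0]]'

```text
time_s: 54.95
eef_pos: [0.4298, 0.1591, 0.1355]
eef_rot: [0.0, 0.681, 0.732, -0.0]
wrist_force: [0.9, -2.2, -1.2]
opening: 0.312
grasp_force: 69.6
```

```bash
python3 - <<'E'
from h2 import *
print(tilt())
E
```

```text
{'th': np.float64(59.3), 's': array([ 64.8, 148.9]), 'n': np.float64(-27.8), 'cnt': 3297, 'of': 7417, 'tcp': array([429.8, 159.1, 135.5]), 'F': array([ 0.9, -2.2, -1.2])}
```

>>> play_rows --plan '[[15,[0.013,0,-0.007],0],[15,[0.027,0,-0.013],0],[15,[0.041,0,-0.017],0],[15,[0.055,0,-0.021],0],[15,[0.07,0,-0.024],0],[15,[0.085,0,-0.026],0],[15,[0.1,0,-0.027],0],[15,[0.1165,0,-0.027],0],[15,[0.132,0,-0.027],0],[15,[0.132,0,-0.027],0]]'

```text
time_s: 56.1
eef_pos: [0.4255, 0.2126, 0.1458]
eef_rot: [-0.0, 0.681, 0.732, 0.0]
wrist_force: [0.6, -1.0, -3.3]
opening: 0.314
grasp_force: 76.9
```

```bash
python3 - <<'E'
from h2 import *
print(tilt()); hang()
E
```

```text
{'th': np.float64(81.5), 's': array([ 63.9, 139. ]), 'n': np.float64(-26.2), 'cnt': 1322, 'of': 3870, 'tcp': array([425.5, 212.6, 145.8]), 'F': array([ 0.6, -1. , -3.3])}
n 1256 z [ 52.4 166.4]
face x = -0.219*y + -0.710*z + 53.5 tilt deg -35.4 yaw -12.4 55 496 axis x at z=60,140: 37.9 -18.8 y [-45.8  45.9] tcp [425.5 211.9 145.7] F [ 0.5 -1.5 -4.2] grip 0.313
```

Nearly upright (81.5°). Finish the last degrees, then re-centre.

>>> play_rows --plan '[[15,[0.015,0,0],0],[15,[0.03,0,0.001],0],[15,[0.043,0,0.003],0],[15,[0.05,0,0.004],0],[15,[0.05,0,0.004],0]]'

```text
time_s: 56.8
eef_pos: [0.4243, 0.232, 0.1444]
eef_rot: [0.0, 0.681, 0.732, -0.0]
wrist_force: [1.2, -3.8, -2.0]
opening: 0.315
grasp_force: 76.1
```

```bash
python3 - <<'E'
from h2 import *
print(tilt()); hang(); cork(110,175); o=get_obs(); print(((o['eef_pos'][:2]*1000-CC)@U).round(1),((o['eef_pos'][:2]*1000-CC)@V).round(1))
E
```

```text
{'th': np.float64(89.3), 's': array([ 63.5, 118.5]), 'n': np.float64(-26.6), 'cnt': 777, 'of': 3241, 'tcp': array([424.3, 232. , 144.4]), 'F': array([ 1.2, -3.8, -2. ])}
n 1093 z [ 51.5 164.9]
face x = -0.128*y + -0.630*z + 33.2 tilt deg -32.2 yaw -7.3 76 434 axis x at z=60,140: 22.4 -28.0 y [-44.7  44.8] tcp [424.3 231.6 144.3] F [ 1.2 -2.5 -3.4] grip 0.315
tcp [424.3 231.6 144.3]
side 281 x [-16.  -10.9  66.5] y [-13.1  12.7] z [116.4 158.7] | top 62 [ -4.3   0.3 -13.5] [-14.7  11. ]
wrist 4074 x [-10.2   9.9  69.1] y [-12.5  13. ] z [115.4 157.6] | top 2354 [  2.7   0.1 -11.8] [-10.4  14.7]
29.5 -42.4
```

>>> play_rows --plan '[[15,[-0.015,0,0],0],[15,[-0.03,0,0.003],0],[15,[-0.03,0,0.01],0],[15,[-0.03,0,0.016],0],[15,[-0.03,0,0.017],0],[35,[-0.03,0,0.017],0],[48,[-0.03,0,0.017],0],[48,[-0.03,0,0.017],0],[48,[-0.03,0,-0.06],0],[48,[-0.03,0,-0.16],0]]'

```text
time_s: 58.1
eef_pos: [0.4234, 0.2192, 0.207]
eef_rot: [-0.002, 0.681, 0.732, -0.002]
wrist_force: [0.3, 0.8, 0.4]
opening: 0.564
grasp_force: 0.0
```

>>> play_rows --plan '[[48,[-0.1,0,-0.05],0],[48,[-0.2,0,-0.1],0],[48,[-0.32,0,-0.15],0],[48,[-0.44,0,-0.2],0],[48,[-0.5,0,-0.3],0],[48,[-0.5,0,-0.4],0]]'

```text
time_s: 58.7
eef_pos: [0.4393, 0.0171, 0.3692]
eef_rot: [-0.0, 0.683, 0.73, -0.001]
wrist_force: [0.1, 0.4, 1.2]
opening: 0.56
grasp_force: 0.0
```

```bash
python3 - <<'E'
from h2 import *
necks(); print(get_obs()['eef_pos'])
for n in ('top','side'):
    P=cloud(camera(n)).reshape(-1,3)*1000; P=P[~np.isnan(P[:,0])]; D=np.c_[(P[:,:2]-CC)@U,(P[:,:2]-CC)@V,P[:,2]]
    G=D[(D[:,2]>320)&(D[:,2]<370)&(abs(D[:,0])<70)&(D[:,1]>90)&(D[:,1]<200)]; print(n,'grip',len(G),G.mean(0).round(1),np.percentile(G,[2,98],axis=0).round(1).tolist())
t=camera('top'); s=camera('side'); cv2.imwrite('pics/e.png',np.hstack([t['image'][120:320,130:380],s['image'][40:240,170:420]])[:,:,::-1])
E
```

```text
neck near -43 -43 174 [-46.7 -42.6] 151.9
neck near -43 43 167 [-52.9  46.9] 151.7
neck near 43 -43 165 [ 30.9 -42. ] 152.1
neck near 43 43 157 [47.3 41.1] 152.0
[0.44173822 0.01786015 0.37692794]
top grip 479 [ -0.4 152.2 345. ] [[-44.3, 144.8, 324.5], [42.8, 159.9, 349.9]]
side grip 162 [  9.1 152.1 338.4] [[-40.3, 146.9, 320.8], [46.0, 159.9, 347.7]]
```

View pics/e.png

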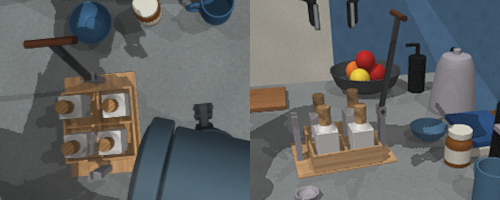

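```bash
python3 - <<'E'
from h2 import *
print(go([*cw(28,152),410],4.1),go([*cw(28,152),322],4.1), get_obs()['q'].round(2))
E
```

```text
([0.5332, 0.4863, -0.1058], np.float64(0.0)) ([0.5332, 0.4864, 0.1142], np.float64(0.0)) [-0.23 -0.22  1.73  0.    1.63 -0.3 ]
```

>>> play_rows --plan '[[60,[0,0.05,-0.1],0],[60,[0.09,0.12,-0.1],0],[60,[0.18,0.19,-0.1],0],[60,[0.27,0.26,-0.1],0],[60,[0.36,0.33,-0.1],0],[60,[0.44,0.4,-0.1],0],[60,[0.5,0.46,-0.1],0],[60,[0.53,0.486,-0.1],0],[60,[0.533,0.486,-0.1],0]]'

```text
time_s: 59.85
eef_pos: [0.6179, 0.2489, 0.4045]
eef_rot: [-0.002, 0.68, 0.733, -0.002]
wrist_force: [-1.0, 0.2, -0.4]
opening: 0.7
grasp_force: 0.0
```

```bash
python3 - <<'E'
from h2 import *
o=get_obs(); print(o['eef_pos'],go([*cw(28,152),322],4.1))
w=camera('wrist'); P=cloud(w,o)*1000; D=np.stack([(P[...,:2]-CC)@U,(P[...,:2]-CC)@V,P[...,2]],-1)
k=(D[...,2]>325)&(D[...,2]<360)&(abs(D[...,0])<60)&(abs(D[...,1]-152)<40); Q=D[k]; print(len(Q), Q.mean(0) if len(Q) else '',np.percentile(Q,[2,98],axis=0).round(1) if len(Q) else '')
cv2.imwrite('pics/f.png',w['image'][:,:,::-1])
E
```

```text
[0.61791924 0.24894595 0.4045027 ] ([-0.005, 0.0012, 0.2063], np.float64(0.001))
2316 [ -4.63850381 154.39094771 344.90189822] [[-45.  148.1 340.8]
 [ 40.4 160.9 347.4]]
```

View pics/f.png

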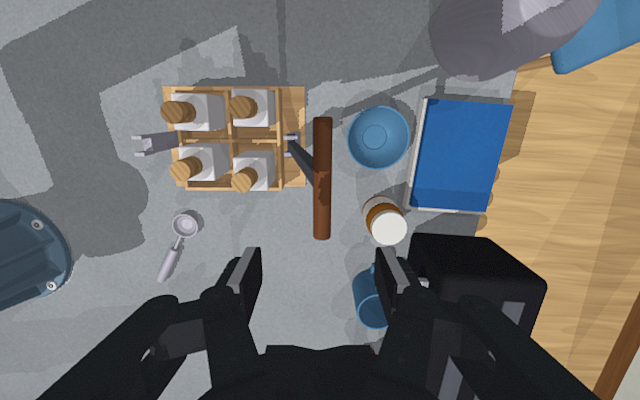

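>>> play_rows --plan '[[60,[0,0.003,0.07],0],[60,[0,0.003,0.14],0],[60,[0,0.003,0.19],0],[60,[0,0.003,0.206],0],[60,[0,0.003,0.206],0],[5,[0,0.003,0.206],0],[5,[0,0.003,0.206],0],[5,[0,0.003,0.206],0],[5,[0,0.003,0.206],0],[5,[0,0.003,0.206],0]]'

```text
time_s: 60.9
eef_pos: [0.62, 0.2469, 0.3276]
eef_rot: [0.001, 0.681, 0.732, 0.001]
wrist_force: [-1.1, -1.0, 4.6]
opening: 0.134
grasp_force: 58.6
```

```bash
cat > arc.py <<'E'
from h2 import *
o=get_obs(); e=o['eef_pos']*1000; y=(e[:2]-CC)@V; x=(e[:2]-CC)@U; z=e[2]+19
print('x',x.round(1),'y',y.round(1),'z',z.round(1),o['opening'],o['grasp_force'],o['wrist_force'].round(1))
a0=np.arctan2(z-110,110-y); r=np.hypot(z-110,110-y); print('a',a0.round(3),'r',r.round(1))
for a in np.arange(a0,-.001,-a0/28):
    yy=110-235*np.cos(a); zz=110+235*np.sin(a)
    s=go([*cw(x,yy),zz-19],None,o=o)[0]; print(round(a,2),np.round(s,3))
E
python3 arc.py
```

```text
x 28.2 y 153.9 z 346.6 0.13436875987976166 58.60763490200043 [-1.1 -1.   4.6]
a 1.754 r 240.6
1.75 [-0.    -0.003  0.014]
1.69 [ 0.    -0.039  0.008]
1.63 [ 0.    -0.076  0.005]
1.57 [ 0.    -0.112  0.004]
1.5 [ 0.    -0.149  0.005]
1.44 [ 0.    -0.186  0.008]
1.38 [ 0.    -0.222  0.014]
1.32 [ 0.    -0.258  0.022]
1.25 [ 0.    -0.293  0.033]
1.19 [ 0.    -0.328  0.045]
1.13 [ 0.    -0.362  0.06 ]
1.06 [ 0.    -0.394  0.077]
1.0 [ 0.    -0.426  0.095]
0.94 [ 0.    -0.457  0.116]
0.88 [ 0.    -0.486  0.139]
0.81 [ 0.    -0.513  0.163]
0.75 [ 0.    -0.539  0.189]
0.69 [ 0.    -0.564  0.216]
0.63 [ 0.    -0.586  0.246]
0.56 [ 0.    -0.607  0.276]
0.5 [ 0.    -0.626  0.308]
0.44 [-0.    -0.642  0.34 ]
0.38 [-0.    -0.657  0.374]
0.31 [-0.    -0.67   0.409]
0.25 [-0.    -0.68   0.444]
0.19 [-0.    -0.688  0.48 ]
0.13 [-0.    -0.694  0.516]
0.06 [-0.    -0.697  0.553]
0.0 [-0.    -0.699  0.59 ]
```

>>> play_rows --plan '[[5,[0,-0.036,-0.005],0],[5,[0,-0.072,-0.008],0],[5,[0,-0.109,-0.009],0],[5,[0,-0.146,-0.008],0],[5,[0,-0.183,-0.004],0],[5,[0,-0.219,0.002],0],[5,[0,-0.255,0.01],0],[5,[0,-0.29,0.021],0],[5,[0,-0.325,0.033],0],[5,[0,-0.325,0.033],0]]'

```text
time_s: 61.9
eef_pos: [0.4887, 0.2375, 0.3137]
eef_rot: [0.0, 0.681, 0.732, 0.0]
wrist_force: [-1.9, -0.1, 5.8]
opening: 0.138
grasp_force: 62.1
```

```bash
python3 arc.py
```

```text
x 28.2 y 22.2 z 332.7 0.1383178444487432 62.071112394332886 [-1.9 -0.1  5.8]
a 1.195 r 239.4
1.2 [-0.     0.004  0.01 ]
1.15 [ 0.    -0.019  0.02 ]
1.11 [ 0.    -0.042  0.03 ]
1.07 [ 0.    -0.064  0.042]
1.02 [ 0.    -0.086  0.055]
0.98 [ 0.    -0.107  0.068]
0.94 [ 0.    -0.128  0.082]
0.9 [ 0.    -0.147  0.098]
0.85 [ 0.    -0.167  0.114]
0.81 [ 0.    -0.185  0.131]
0.77 [ 0.    -0.203  0.148]
0.73 [ 0.    -0.22   0.167]
0.68 [ 0.    -0.236  0.186]
0.64 [ 0.    -0.252  0.206]
0.6 [ 0.    -0.266  0.226]
0.55 [ 0.    -0.28   0.247]
0.51 [ 0.    -0.293  0.269]
0.47 [ 0.    -0.305  0.291]
0.43 [ 0.    -0.316  0.313]
0.38 [ 0.    -0.325  0.336]
0.34 [ 0.    -0.334  0.36 ]
0.3 [ 0.    -0.342  0.384]
0.26 [ 0.    -0.349  0.408]
0.21 [ 0.    -0.355  0.432]
0.17 [ 0.    -0.36   0.457]
0.13 [ 0.    -0.364  0.481]
0.09 [ 0.    -0.366  0.506]
0.04 [ 0.    -0.368  0.531]
0.0 [ 0.    -0.368  0.556]
```

>>> play_rows --plan '[[5,[0,-0.044,0.019],0],[5,[0,-0.088,0.044],0],[5,[0,-0.13,0.071],0],[5,[0,-0.17,0.103],0],[5,[0,-0.206,0.137],0],[5,[0,-0.239,0.175],0],[5,[0,-0.269,0.215],0],[5,[0,-0.296,0.258],0],[5,[0,-0.296,0.258],0]]'

```text
time_s: 62.8
eef_pos: [0.3703, 0.2287, 0.2076]
eef_rot: [-0.0, 0.681, 0.732, -0.001]
wrist_force: [2.4, -0.3, -3.7]
opening: 0.135
grasp_force: 61.1
```

```bash
python3 arc.py
```

```text
x 28.5 y -96.5 z 226.6 0.13529030716024093 61.05795621871948 [ 2.4 -0.3 -3.7]
a 0.514 r 237.1
0.51 [-0.     0.005  0.003]
0.5 [ 0.    -0.001  0.012]
0.48 [ 0.    -0.006  0.022]
0.46 [ 0.    -0.01   0.031]
0.44 [ 0.    -0.015  0.041]
0.42 [ 0.    -0.02   0.051]
0.4 [ 0.    -0.024  0.061]
0.39 [ 0.    -0.028  0.071]
0.37 [ 0.    -0.032  0.081]
0.35 [ 0.    -0.036  0.091]
0.33 [ 0.    -0.039  0.101]
0.31 [ 0.    -0.043  0.111]
0.29 [ 0.    -0.046  0.122]
0.28 [ 0.    -0.049  0.132]
0.26 [ 0.    -0.052  0.142]
0.24 [ 0.    -0.054  0.153]
0.22 [ 0.    -0.057  0.163]
0.2 [ 0.    -0.059  0.174]
0.18 [ 0.    -0.061  0.184]
0.17 [ 0.    -0.063  0.195]
0.15 [ 0.    -0.065  0.206]
0.13 [ 0.    -0.066  0.216]
0.11 [ 0.    -0.067  0.227]
0.09 [ 0.    -0.068  0.238]
0.07 [ 0.    -0.069  0.248]
0.06 [ 0.    -0.07   0.259]
0.04 [ 0.   -0.07  0.27]
0.02 [ 0.    -0.071  0.281]
0.0 [ 0.    -0.071  0.292]
```

>>> play_rows --plan '[[5,[0,-0.013,0.035],0],[5,[0,-0.026,0.07],0],[5,[0,-0.039,0.105],0],[5,[0,-0.05,0.14],0],[5,[0,-0.058,0.175],0],[5,[0,-0.064,0.21],0],[5,[0,-0.068,0.24],0],[5,[0,-0.07,0.262],0],[5,[0,-0.071,0.276],0],[5,[0,-0.071,0.276],0]]'

```text
time_s: 63.8
eef_pos: [0.3424, 0.2267, 0.0983]
eef_rot: [-0.001, 0.681, 0.732, -0.001]
wrist_force: [-3.5, -0.4, -2.2]
opening: 0.137
grasp_force: 66.4
```

```bash
python3 arc.py | head -3
```

```text
x 28.4 y -124.5 z 117.3 0.1368033563199992 66.38115048408508 [-3.5 -0.4 -2.2]
a 0.031 r 234.6
0.03 [-0.    -0.001 -0.   ]
```

>>> play_rows --plan '[[5,[0,0,0.006],0],[5,[0,0,0.012],0],[5,[0,0,0.018],0],[5,[0,0,0.022],0],[5,[0,0,0.022],0]]'

```text
time_s: 64.3
eef_pos: [0.3425, 0.2268, 0.0922]
eef_rot: [-0.001, 0.681, 0.732, -0.002]
wrist_force: [-15.1, -5.5, 24.6]
opening: 0.144
grasp_force: 69.3
```

```bash
python3 arc.py | head -2
```

```text
x 28.4 y -124.4 z 111.2 0.14357849820715293 69.30629253387451 [-15.1  -5.5  24.6]
a 0.005 r 234.4
```

>>> play_rows --plan '[[25,[0,0,-0.004],0],[40,[0,0,-0.004],0],[40,[0,0,-0.004],0],[40,[0,0,-0.06],0],[40,[0,0,-0.15],0],[40,[-0.1,-0.03,-0.2],0],[40,[-0.22,-0.03,-0.25],0],[40,[-0.34,-0.03,-0.3],0],[40,[-0.46,-0.03,-0.3],0],[40,[-0.58,-0.03,-0.3],0]]'

```text
time_s: 65.3
eef_pos: [0.3488, -0.0074, 0.2119]
eef_rot: [0.002, 0.681, 0.732, 0.001]
wrist_force: [1.4, 0.5, -0.9]
opening: 0.474
grasp_force: 0.0
```

```bash
python3 - <<'E'
from h2 import *
necks(); print(get_obs()['eef_pos'])
for n in ('top','side'):
    P=cloud(camera(n)).reshape(-1,3)*1000; P=P[~np.isnan(P[:,0])]; D=np.c_[(P[:,:2]-CC)@U,(P[:,:2]-CC)@V,P[:,2]]
    G=D[(abs(D[:,0])>18)&(abs(D[:,0])<48)&(D[:,1]<-112)&(D[:,1]>-140)&(D[:,2]>95)&(D[:,2]<160)]
    B=D[(abs(D[:,0])<5)&(abs(D[:,1])<90)&(D[:,2]>100)&(D[:,2]<160)]
    F=D[(abs(D[:,0])<25)&(abs(D[:,1]+110)<9)&(D[:,2]>100)&(D[:,2]<160)]
    print(n,'rod',len(G),np.percentile(G,[2,50,98],axis=0).round(1).tolist())
    if len(B)>10: print('bar z=',np.polyfit(B[:,1],B[:,2],1).round(4),len(B))
    if len(F): print('fork',len(F),np.percentile(F,[3,97],axis=0).round(1).tolist())
t=camera('top'); s=camera('side'); cv2.imwrite('pics/g.png',np.hstack([t['image'][160:320,150:350],cv2.resize(s['image'][90:240,220:340],(256,320))[:160*2:2] if 0 else s['image'][80:240,200:400]])[:,:,::-1].repeat(2,0).repeat(2,1)[:, :800])
E
```

```text
neck near -43 -43 176 [-46.6 -42.5] 152.2
neck near -43 43 167 [-52.8  47. ] 152.0
neck near 43 -43 166 [ 31. -42.] 152.4
neck near 43 43 157 [47.2 41.2] 152.2
[ 0.34923555 -0.01537728  0.21186452]
top rod 157 [[-44.6, -132.0, 109.0], [-18.1, -124.9, 116.1], [42.8, -119.0, 120.0]]
bar z= [-3.300000e-03  1.150128e+02] 429
fork 125 [[-15.5, -118.5, 104.4], [13.0, -101.5, 128.4]]
side rod 77 [[-41.6, -129.7, 106.9], [30.1, -123.8, 114.8], [45.7, -116.9, 117.6]]
bar z= [-3.90000e-03  1.12524e+02] 137
fork 102 [[-12.7, -117.9, 101.4], [16.0, -102.1, 126.5]]
```

View pics/g.png

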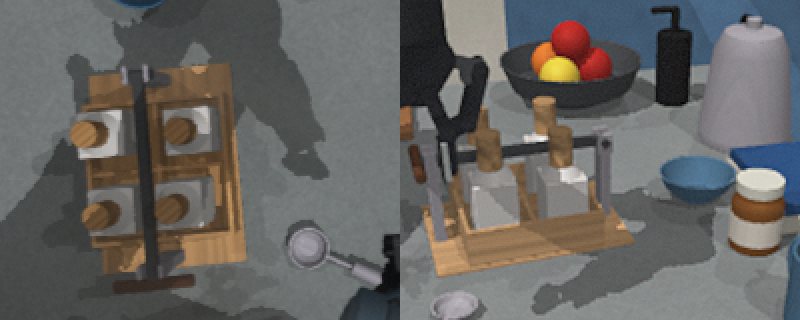

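```bash
python3 -c "
from bench import *
print(hand_in())"
```

```text
the job is handed in; nothing more can be done
None
```

All four bottles stand upright on the carrier floor, one to a cell. The bar is down in its catch, level to within 0.3° by the cameras, and the job is handed in at about 65 s. The third bottle slipped from the grip during handling, dropped onto the worktop and landed upright, so I picked it up from there.

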